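Open the hidden drawer by its secret pad, tip the sanding sticks in, shut it

ROBOT

A 6-joint arm with a two-finger parallel gripper is mounted at the origin on a cart in front of the work surface, level with it; the furniture and walls round the work are solid. World frame = base frame: x ahead of the robot, y to its left, z up, the work surface at z = 0. Lengths are in m, angles in rad, forces in N, time in s.
With the tool pointing down it reaches from about 0.35 to 0.975 m from the base axis. Payload 7.1 kg.
Tool frame: the origin (TCP) lies midway between the tips of the shut fingers; the grasp point (between the pads) lies 19 mm behind it; z points along the fingers, x is the direction in which the jaws open and shut, and the axes are right-handed (so a half turn about z gives the same grasp; the last joint's range is limited). The gripper opens to 88 mm and grips with 3 to 60 N. Pads are 20 mm wide; open, the fingers measure 115 mm over their backs; the gripper's body (75 mm by 178 mm) begins 61 mm behind the grasp point.
Start: joints at [1.268, 0.423, 1.63, -0, 1.089, -0.019], TCP at [0.175, 0.6, 0.191] pointing down, gripper open.
Joint ranges: [-3, 3], [-0.9, 2.11], [0.09, 2.58], [-1.31, 4.45], [0.11, 2.69], [-2.54, 2.54]. Speed limits (rad/s): [2.39, 2.39, 3.01, 3.14, 3.14, 3.14].

INTERFACE

Orientations are given as a unit quaternion [w, x, y, z].
In Python, from station import move_pose, movel, movej, command_gripper, wait, inverse_kinematics, read_camera, camera_info, MotionError, job_done, get_time, get_joint_pos, get_qvel, get_effort, get_tcp_pos, get_ee_rot, get_ft_force, get_ft_torque, get_grip_width gives the robot as it stands. Calls block until the motion is done:
- move_pose(position, orientation): joint-space move of the TCP to a pose.
- movel(position, frame=None, v=0.15, until_force=None): straight line of the TCP; frame=None keeps the orientation; v is the mean speed in m/s. With until_force (N) it stops when the force on the tool has changed by that much, and returns True; else False.
- movej(angles): joint-space move.
- command_gripper(opening): opening from 0.0 (shut) to 1.0 (fully open); the grip force is fixed at half the most; returns when the fingers have stopped.
- wait(seconds).
- inverse_kinematics(position, orientation): joint angles nearest the present ones, or None.
- read_camera(name): name is "scene" or "top" or "wrist"; returns the picture (384x512x3 uint8, red, green, blue); there is no depth.
- camera_info(name): a dict with "intrinsics" (3x3 intrinsics, pixels), "T" (4x4, takes a point from camera to world coordinates); the wrist camera has in their place "tool_from_camera" (4x4, takes a point from camera to tool coordinates, whose origin is the TCP and whose axes are the tool frame's). Camera axes: x right, y up, looking along -z (the intrinsics and any distortion apply to the point x, -y, -z); pixel columns grow to the right and rows downward; lengths in m; the calibration is good to about 2 mm. The wrist camera is an equidistant fisheye: a pixel r from the principal point sees the ray r / f radians off the axis. A picture is of the moment at which its call begins: read the wrist's pose just before it. camera_info takes no time and is no camera call.
A pose or a line that the arm cannot do raises MotionError and nothing moves.
- job_done(): hands the job in, once; it reports no verdict.
Readings, each from a call of its own:
- get_time(): time.
- get_joint_pos(): joint angles.
- get_qvel(): joint speeds.
- get_effort(): joint torques, N m.
- get_tcp_pos(): TCP position.
- get_ee_rot(): TCP orientation.
- get_ft_force(): force on the tool from outside, world axes, zero at the start.
- get_ft_torque(): the same for the moment, N m.
- get_grip_width(): opening from 0.0 (shut) to 1.0 (fully open).
Only numpy, scipy, OpenCV 4.12 (cv2) and the standard library are available. Lean on these libraries where they do the work, as an engineer would, in place of code of your own. Each camera call takes 0.05 s, during which the arm holds its last target.

TASK

The desk-top case hides a spring drawer: exactly one of the three look-alike round pads on its sloping black deck is the push-to-open latch, the other two are solid, so feel for the one that gives and press it until the drawer springs out. Pick up the steel scoop by its orange grip and tip both sanding sticks out over its open edge into the drawer without touching the sticks with the fingers, set the scoop back down upright on the desk, and push the drawer fully home until it latches and stays shut. Leave the glue bottle, the cutters, the tape roll and the red model part where they are.

Things in the scene. Friction and masses are not known exactly. Their poses are not given: they have to be found in the camera images.
- case: Wooden desk-top case, fixed, 150 deep (x), 191 wide (y), 116 high. Origin: centre of its underside; own x to the back, y left, z up. The drawer slides out of its front (own x = -75). From z 60 at that front a black deck rises backward at 25 degrees to z 116; its normal in the case's axes is (-0.423, 0, 0.906). Painted parts on sticks stand up to 0.3 m high to its right, a jar rack behind
- pad_left (a point): centre of the face of the left one of three identical round aluminium pads on the deck (32 across, standing 9 proud of the deck, 55 between centres along the case's y); own axes are the case's. A pad is pressed along the deck's normal, into the deck. One of the three, another one each time, is the latch: it yields 7.5 mm against a spring (2 N at first, about 8 N at the bottom) and frees the drawer after about 3 mm (4.5 N); the two others do not yield at all
- pad_mid (a point): the same for the middle pad
- pad_right (a point): the same for the right pad
- drawer (a joint): travel of the hidden drawer, m: 0 to 0.0015 latched shut, 0.088 fully out (along the case's -x). Once freed a damped spring (2 to 5 N outward) drives it all the way out in about half a second. Pushed back to 0 (about 6 to 10 N) it clicks shut and then stays within 0.0015; short of that it springs out again
- drawer_floor (a point): centre of the drawer's inner floor, moves with the drawer; own axes are the case's. Inside 95 (x) x 165 (y), walls 4 thick whose tops stand 37 above this floor; with the drawer out, the rear 15 of the inside stay under the case; floor 7 above the desk
- drawer_front (a point): centre of the drawer's plain front face (when shut it stands 10 proud of the case's front; 173 wide, z 3 to 50 above the desk), which looks along the case's -x; no handle; moves with the drawer
- scoop: Loose steel scoop, 0.22 kg, 170 long (own x) x 60 wide (y); floor 2.5 thick; lips 20 high along both sides (3 thick) and 26 at the +x end; open edge at own x = -85. Origin: centre of its underside
- scoop_grip (a point): point on the scoop's upright orange grip, at own (74, 0, 62); the grip is a block 14 thick along the scoop's x, 32 wide along its y, from the floor up to z = 78. Axes as the scoop
- scoop_lip (a point): middle of the scoop's open edge, own (-85, 0, 2.5). Axes as the scoop
- stick_red: Loose red-brown sanding stick, 18 x 130 x 4, long along its own y, lying lengthwise in the scoop; origin centre of its underside. The sticks begin to slide in the scoop at about 27 to 35 degrees of tilt
- stick_green: Loose dark green sanding stick, the same size, beside the other in the scoop
- glue: Small white bottle with a red cap, 29 across, 88 high; bystander, origin at its foot
- cutter: Side cutters with red handles, 126 long, lying flat; bystander, origin at its middle
- tape: Roll of yellow tape, 68 across, 11 high, lying flat; bystander
- hull_red: Red plastic model part, 42 long; bystander

How it is judged:
By the outcome, as a careful person would: the job done as asked, in the order asked, and still so for the second after the job is handed in, with the robot touching nothing.
It also fails if it takes over 72 s, if anything falls off the work surface, if the arm or the gripper's body presses on something with over 40 N, if the wrist force passes 120 N, or if a joint passes its speed limit or range.

## Working session

There is one attempt and no reset: what is moved stays moved. The work goes in short steps, each a Python script; the robot and the scene stay as the last script left them, time stands still between calls to the robot, and variables do not carry over. Pictures are saved under pics/ and viewed, and the job is handed in when it is done.

```bash
mkdir -p pics; ls; python3 - <<'E'
from station import *
import cv2,numpy as np
for n in ["scene","top","wrist"]:
    im=read_camera(n); cv2.imwrite(f"pics/{n}0.png",im[:,:,::-1])
    print(n,{k:np.round(v,4).tolist() if not isinstance(v,str) else v for k,v in camera_info(n).items()})
print(get_time(),get_ee_rot(),get_tcp_pos(),get_ft_force())
E
```

```text
pics
scene {'intrinsics': [[404.3609, 0.0, 267.8367], [0.0, 404.3609, 193.9623], [0.0, 0.0, 1.0]], 'T': [[0.4654, 0.4894, -0.7375, -0.2329], [-0.8849, 0.2751, -0.3758, -0.4306], [0.019, 0.8275, 0.5611, 0.6676], [0.0, 0.0, 0.0, 1.0]]}
top {'intrinsics': [[451.9011, 0.0, 252.0389], [0.0, 451.9011, 198.6715], [0.0, 0.0, 1.0]], 'T': [[0.0041, 0.9839, -0.1787, 0.3046], [-1.0, 0.0027, -0.0082, -0.0117], [-0.0076, 0.1787, 0.9839, 1.2958], [0.0, 0.0, 0.0, 1.0]]}
wrist {'intrinsics': [[297.3186, 0.0, 251.9422], [0.0, 297.3186, 189.7292], [0.0, 0.0, 1.0]], 'tool_from_camera': [[1.0, -0.0005, 0.0007, 0.0003], [-0.0003, -0.9674, -0.2531, -0.0697], [0.0008, 0.2531, -0.9674, -0.1928], [0.0, 0.0, 0.0, 1.0]]}
0.15 [ 3.39136870e-04  7.99996463e-01  6.00004424e-01 -4.84140815e-04] [0.17481947 0.59958084 0.1903766 ] [-0.13770421  0.35866427 -0.08023956]
```

View pics/scene0.png

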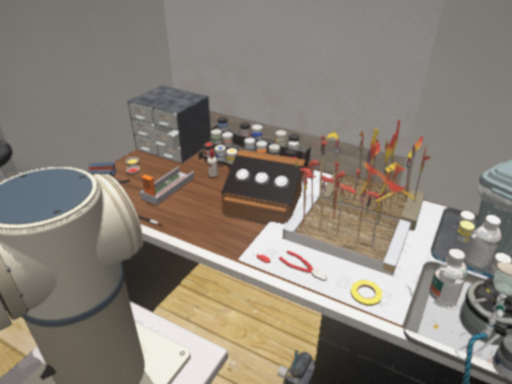

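View pics/top0.png

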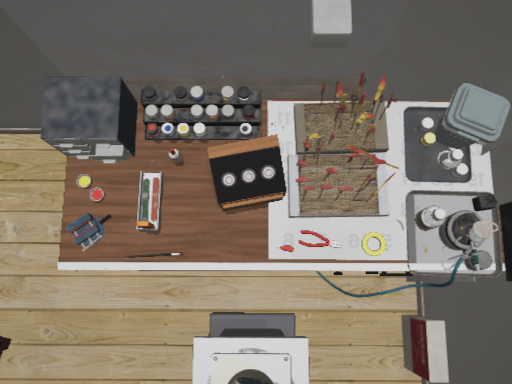

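View pics/wrist0.png

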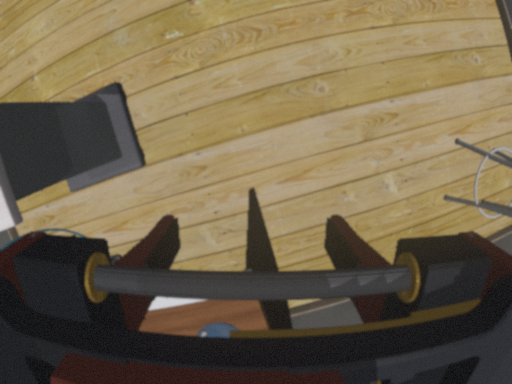

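```bash
python3 - <<'E'
import cv2,numpy as np
t=cv2.imread("pics/top0.png"); s=cv2.imread("pics/scene0.png")
cv2.imwrite("pics/top0a.png",cv2.resize(t[130:240,190:310],None,fx=6,fy=5.4,interpolation=cv2.INTER_CUBIC)[:600])
cv2.imwrite("pics/top0b.png",cv2.resize(t[160:245,110:200],None,fx=7,fy=7,interpolation=cv2.INTER_CUBIC))
cv2.imwrite("pics/sc0a.png",cv2.resize(s[135:235,130:310],None,fx=4.4,fy=4.4,interpolation=cv2.INTER_CUBIC))
E
```

```text
(no output)
```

View pics/top0a.png

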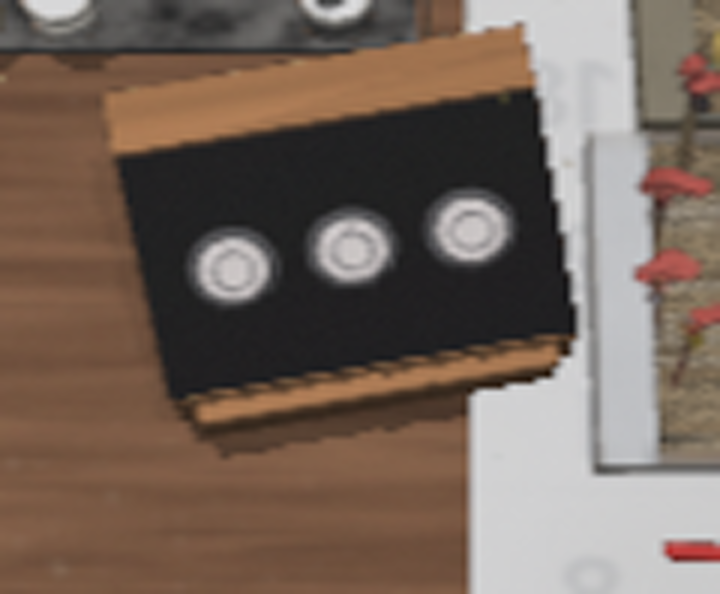

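View pics/top0b.png

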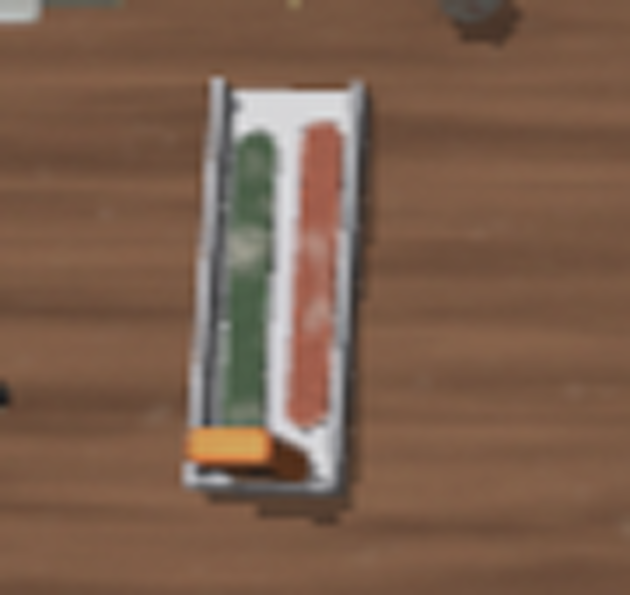

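View pics/sc0a.png

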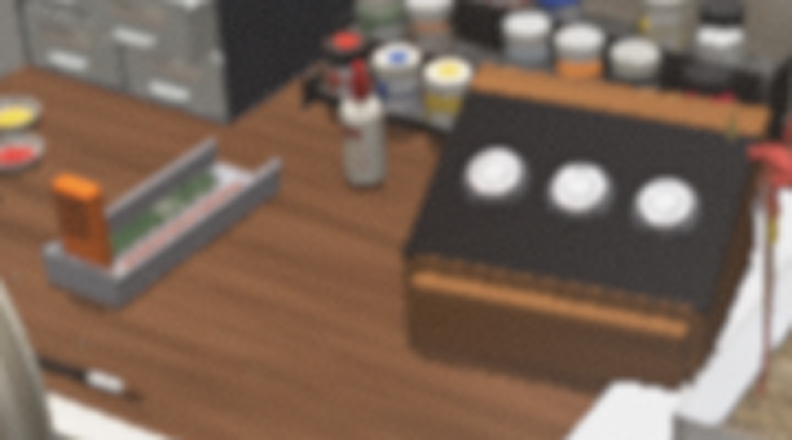

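```bash
python3 - <<'E'
from h import *
rays=[]
for n,(x0,y0,x1,y1) in (("top",(130,215,160,235)),("scene",(130,170,160,200))):
    t=cv2.imread(f"pics/{n}0.png");h=cv2.cvtColor(t,cv2.COLOR_BGR2HSV).astype(int)
    m=np.zeros(h.shape[:2],bool);m[y0:y1,x0:x1]=((h[...,0]<20)&(h[...,1]>160)&(h[...,2]>120))[y0:y1,x0:x1]
    for c,s in blobs(m,8): print(n,"grip",c,s,onz(n,c,.078))
# side-lip top ends (crop->px), top of lip z=.02; end lip z .026
f=lambda u,v:(110+u/7,160+v/7)
for nm,uv,z in (("openL",(217,80),.02),("openR",(360,85),.02),("endL",(190,485),.026),("endR",(335,490),.026)):
    print(nm,onz("top",f(*uv),z).round(4))
E
```

```text
top grip [143.76923077 224.76923077] [138 223  11   3  13] [0.45290926 0.2922331  0.078     ]
scene grip [148.86885246 183.36885246] [142 175  13  19 122] [0.4306682  0.26544736 0.078     ]
openL [0.6159 0.3221 0.02  ]
openR [0.6139 0.2625 0.02  ]
endL [0.4463 0.3234 0.026 ]
endR [0.4445 0.2646 0.026 ]
```

```bash
cat >> h.py <<'E'
YAW=np.radians(10.9); C=np.array([0.6153,0.0142,0.0]); RC=R.from_euler('z',YAW).as_matrix()
def cw(p): return C+RC@np.asarray(p,float)
PADS=np.array([[.577,.0632,.0913],[.587,.0088,.0913],[.5979,-.0452,.0913]])
N=RC@np.array([-np.sin(np.radians(25)),0,np.cos(np.radians(25))])
def frame(z,x):
    z=np.array(z,float);z/=np.linalg.norm(z);x=np.array(x,float);x-=z*(x@z);x/=np.linalg.norm(x)
    return np.c_[x,np.cross(z,x),z]
# scoop: world pose from (own->world R, origin)
S0=np.array([.530,.2932,0.]); 
def RS(ax): ax=np.array([ax[0],ax[1],0.])/np.hypot(*ax[:2]); return np.c_[ax,np.cross([0,0,1],ax),[0,0,1]]
RS0=RS([-1,.009])
GRIP=np.array([.074,0,.062])
def tool_in_scoop(lean,flip=1):
    # tool axes in scoop frame: comes from +y side, lean from vertical
    z=[0,-np.sin(lean),-np.cos(lean)]; return frame(z,[flip,0,0])
def tcp_for(Rs,grip_w,Rt):  # grip point in world; TCP 19mm beyond grasp pt
    M=Rs@Rt; return grip_w+M[:,2]*.019, M
E
python3 - <<'E'
from h import *
np.set_printoptions(precision=2,suppress=True)
print(get_joint_pos())
for s in (1,-1):
  M=frame(-N,s*(RC@[1,0,0.]))
  for p in PADS: 
    for h in (.03,-.006): print(s,inverse_kinematics(p+N*h,quat(M)))
tilt=lambda T:R.from_euler('y',-T,degrees=True).as_matrix()
for lean in (0,20,35,50,65):
  for f in (1,-1):
    Rt=tool_in_scoop(np.radians(lean),f)
    o=[]
    for dz in (.1,0,): 
      p,M=tcp_for(RS0,S0+RS0@GRIP+[0,0,dz],Rt); q=inverse_kinematics(p,quat(M)); o.append(q)
    Rsp=RS(RC@[0,1,0.])
    for T in (0,40,55):
      Rs=Rsp@tilt(-T)
      if T==40 and f==1 and lean==0: print("lipdir",Rs@[-1,0,0])
      lip=cw([-.115,.065,.04]); g=lip+Rs@(GRIP-[-.085,0,.0025])
      p,M=tcp_for(Rs,g,Rt); q=inverse_kinematics(p,quat(M)); o.append(q)
    print(lean,f); [print("   ",q) for q in o]
E
```

```text
[ 1.27  0.42  1.63  0.    1.09 -0.02]
1 [ 0.05  0.31  2.13  0.22  0.27 -0.34]
1 [ 0.06  0.39  2.12  0.28  0.21 -0.4 ]
1 [-0.08  0.32  2.11  0.38  0.3  -0.61]
1 [-0.07  0.4   2.1   0.47  0.24 -0.69]
1 [-0.19  0.34  2.08  0.48  0.35 -0.81]
1 [-0.18  0.42  2.07  0.57  0.29 -0.89]
-1 None
-1 None
-1 [-0.08  0.32  2.11  0.38  0.3   2.54]
-1 [-0.07  0.4   2.1   0.47  0.24  2.45]
-1 [-0.19  0.34  2.08  0.48  0.35  2.34]
-1 [-0.18  0.42  2.07  0.57  0.29  2.26]
lipdir [ 0.14 -0.75  0.64]
0 1
    None
    None
    [ 0.41  0.42  1.96 -0.    0.76 -1.35]
    [ 0.76  0.84  1.78 -0.67  1.06 -0.5 ]
    [ 0.81  1.03  1.68 -0.78  1.24 -0.36]
0 -1
    [ 0.55  0.37  1.85 -0.    0.92  0.56]
    [ 0.55  0.52  1.9  -0.    0.72  0.56]
    [ 0.41  0.42  1.96 -0.    0.76  1.79]
    None
    None
20 1
    None
    None
    [ 0.47  0.34  2.19 -0.34  0.29 -0.99]
    [ 0.86  0.81  1.99 -1.11  0.87 -0.05]
    [ 0.91  1.02  1.89 -1.14  1.09 -0.02]
20 -1
    [0.36 0.33 1.97 0.48 0.77 0.04]
    [ 0.36  0.51  2.02  0.62  0.58 -0.15]
    [ 0.47  0.34  2.19 -0.34  0.29  2.16]
    None
    None
35 1
    None
    [0.21 0
[... 282 characters left out ...]
68 2.09 1.35 0.9  2.04]
    [0.61 0.53 2.48 3.61 0.75 1.49]
    [0.96 1.   2.23 4.37 1.08 0.83]
    None
50 -1
    [ 0.08  0.46  2.09  1.2   0.96 -0.83]
    [ 0.08  0.68  2.09  1.35  0.9  -1.1 ]
    [ 0.61  0.53  2.48  3.61  0.75 -1.65]
    [ 0.96  1.    2.23  4.37  1.08 -2.31]
    None
65 1
    [-0.02  0.62  2.1   1.37  1.18  2.03]
    [-0.02  0.84  2.07  1.45  1.15  1.82]
    [0.69 0.83 2.53 3.6  1.33 1.68]
    [0.96 1.19 2.29 4.13 1.42 1.12]
    [0.97 1.34 2.19 4.23 1.5  0.92]
65 -1
    [-0.02  0.62  2.1   1.37  1.18 -1.11]
    [-0.02  0.84  2.07  1.45  1.15 -1.32]
    [ 0.69  0.83  2.53  3.6   1.33 -1.46]
    [ 0.96  1.19  2.29  4.13  1.42 -2.02]
    [ 0.97  1.34  2.19  4.23  1.5  -2.22]
```

```bash
python3 - <<'E'
from h import *
np.set_printoptions(precision=2,suppress=True)
tilt=lambda T:R.from_euler('y',-T,degrees=True).as_matrix()
for lean in (-40,-20,0,20,35,50,65):
  for f in (1,-1):
    Rt=tool_in_scoop(np.radians(lean),f)
    o=[]
    for dz in (.1,0,): 
      p,M=tcp_for(RS0,S0+RS0@GRIP+[0,0,dz],Rt); q=inverse_kinematics(p,quat(M)); o.append(q)
    Rsp=RS(RC@[0,1,0.])
    for T in (0,20,40,50,60):
      Rs=Rsp@tilt(T)
      lip=cw([-.115,.065,.04]); g=lip+Rs@(GRIP-[-.085,0,.0025])
      p,M=tcp_for(Rs,g,Rt); q=inverse_kinematics(p,quat(M)); o.append(q)
    print(lean,f); [print("   ",q) for q in o]
E
```

```text
-40 1
    [ 0.81  0.64  1.57 -0.45  1.49 -2.15]
    [ 0.81  0.78  1.59 -0.47  1.35 -2.08]
    [ 0.35  0.76  1.51  0.1   1.56 -1.45]
    [ 0.18  0.7   1.53  0.26  1.64 -1.79]
    [ 0.01  0.72  1.51  0.39  1.78 -2.11]
    [-0.06  0.76  1.48  0.44  1.87 -2.25]
    [-0.14  0.81  1.45  0.48  1.97 -2.39]
-40 -1
    [ 0.81  0.64  1.57 -0.45  1.49  0.99]
    [ 0.81  0.78  1.59 -0.47  1.35  1.06]
    [0.35 0.76 1.51 0.1  1.56 1.69]
    [0.18 0.7  1.53 0.26 1.64 1.35]
    [0.01 0.72 1.51 0.39 1.78 1.03]
    [-0.06  0.76  1.48  0.44  1.87  0.89]
    [-0.14  0.81  1.45  0.48  1.97  0.75]
-20 1
    [ 0.7   0.48  1.71 -0.28  1.19 -2.29]
    [ 0.7   0.63  1.75 -0.31  1.02 -2.23]
    [ 0.37  0.58  1.73  0.07  1.18 -1.43]
    [ 0.15  0.51  1.75  0.33  1.28 -1.83]
    [-0.07  0.56  1.71  0.52  1.48 -2.17]
    [-0.17  0.61  1.68  0.59  1.6  -2.31]
    [-0.25  0.69  1.63  0.64  1.73 -2.43]
-20 -1
    [ 0.7   0.48  1.71 -0.28  1.19  0.85]
    [ 0.7   0.63  1.75 -0.31  1.02  0.91]
    [0.37 0.58 1.73 0.07 1.18 1.71]
    [0.15 0.51 1.75 0.33 1.28 1.31]
    [-0.07  0.56  1.71  0.52  1.48  0.97]
    [-0.17  
[... 1545 characters left out ...]
 0.7  2.1 ]
    None
    None
    None
50 -1
    [ 0.08  0.46  2.09  1.2   0.96 -0.83]
    [ 0.08  0.68  2.09  1.35  0.9  -1.1 ]
    [ 0.61  0.53  2.48  3.61  0.75 -1.65]
    [ 0.23  0.38  2.53  2.84  0.7  -1.04]
    [-0.2   0.38  2.5   2.12  0.9  -0.48]
    [-0.37  0.44  2.46  1.89  1.05 -0.31]
    [-0.51  0.52  2.4   1.74  1.2  -0.19]
65 1
    [-0.02  0.62  2.1   1.37  1.18  2.03]
    [-0.02  0.84  2.07  1.45  1.15  1.82]
    [0.69 0.83 2.53 3.6  1.33 1.68]
    None
    None
    None
    None
65 -1
    [-0.02  0.62  2.1   1.37  1.18 -1.11]
    [-0.02  0.84  2.07  1.45  1.15 -1.32]
    [ 0.69  0.83  2.53  3.6   1.33 -1.46]
    None
    None
    None
    [-0.43  0.67  2.55  2.15  1.4  -0.55]
```

```bash
python3 - <<'E'
from h import *
np.set_printoptions(precision=3,suppress=True)
command_gripper(0.0); print(get_time())
q=quat(frame(-N,RC@[1,0,0.]))
move_pose(PADS[0]+N*.09,q); print(get_time(),get_tcp_pos())
for i in range(3):
    if i: movel(PADS[i]+N*.012,q,v=.25)
    else: movel(PADS[i]+N*.012,q,v=.2)
    wait(.1); f0=get_ft_force()
    hit=movel(PADS[i]-N*.0065,q,v=.02,until_force=7)
    d=(get_tcp_pos()-PADS[i])@N; print(i,hit,"height rel. est. face mm",d*1000,(get_ft_force()-f0)@N,get_time())
    if not hit: break
    movel(PADS[i]+N*.012,q,v=.15)
cv2.imwrite("pics/sc1.png",read_camera("scene")[:,:,::-1])
E
```

```text
1.4917
3.8 [0.54  0.057 0.173]
0 False height rel. est. face mm -6.4570803975626365 0.18459579037594862 5.5167
```

View pics/sc1.png

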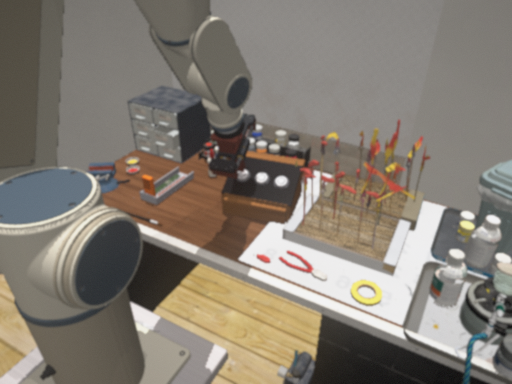

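```bash
python3 - <<'E'
from h import *
print(get_tcp_pos(),get_ft_force(),mat(get_ee_rot()).round(2).tolist(),frame(-N,RC@[1,0,0.]).round(2).tolist())
a=read_camera("scene")[100:220,170:320];b=read_camera("top")[90:210,180:330]
cv2.imwrite("pics/c1.png",cv2.resize(np.vstack([a,b]),None,fx=2.5,fy=2.5,interpolation=2)[:,:,::-1]) 
cv2.imwrite("pics/w1.png",read_camera("wrist")[:,:,::-1])
E
```

```text
[0.57971068 0.06372074 0.0854954 ] [ 0.1482582   0.02706728 -0.4872491 ] [[0.89, 0.19, 0.42], [0.17, -0.98, 0.08], [0.42, 0.0, -0.91]] [[0.89, 0.19, 0.41], [0.17, -0.98, 0.08], [0.42, -0.0, -0.91]]
```

View pics/c1.png

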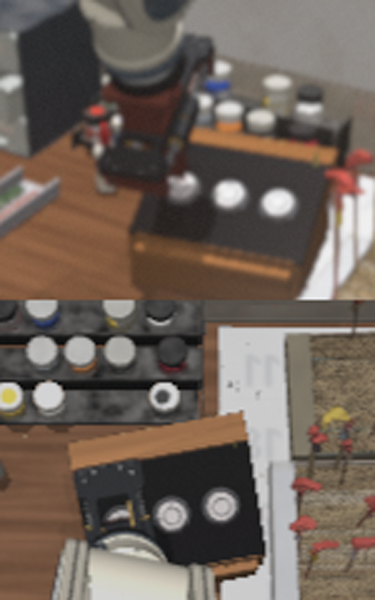

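View pics/w1.png

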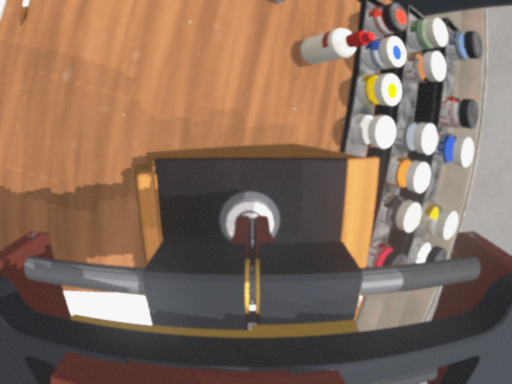

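```bash
python3 - <<'E'
from h import *
q=quat(frame(-N,RC@[1,0,0.])); f0=get_ft_force()
# first touch
for k in range(1,14):
    p=PADS[0]-N*(.0065+.001*k); movel(p,q,v=.02)
    f=(get_ft_force()-f0)@N; print(k,round((get_tcp_pos()-PADS[0])@N*1000,2),round(f,2),round(get_time(),2))
    if f>9: break
E
```

```text
1 -7.54 -0.25 5.97
2 -8.56 -0.34 6.22
3 -9.56 0.14 6.47
4 -10.56 -0.46 6.72
5 -11.55 -0.3 6.97
6 -12.54 0.42 7.22
7 -13.55 -0.18 7.47
8 -14.54 -0.0 7.72
9 -15.57 0.9 7.97
10 -16.56 0.53 8.22
11 -17.55 1.04 8.47
12 -18.55 -0.06 8.72
13 -19.54 1.12 8.97
```

```bash
python3 - <<'E'
from h import *
a=read_camera("scene")[130:220,190:310]
T=pose();w=read_camera("wrist")[140:300,150:400]
cv2.imwrite("pics/c2.png",cv2.resize(a,None,fx=5,fy=5,interpolation=2)[:,:,::-1]) 
cv2.imwrite("pics/w2.png",cv2.resize(w,None,fx=3,fy=3,interpolation=2)[:,:,::-1])
E
```

```text
(no output)
```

View pics/c2.png

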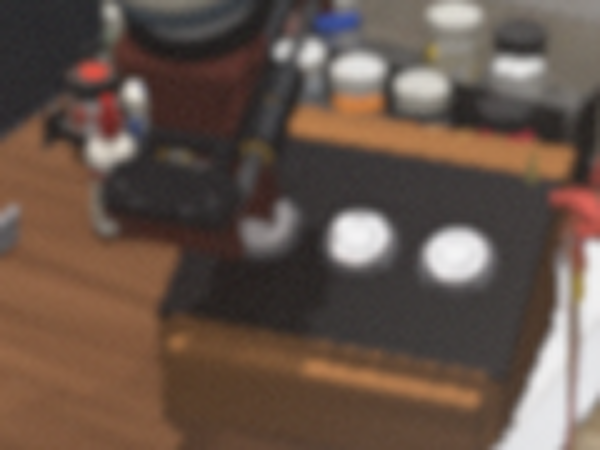

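View pics/w2.png

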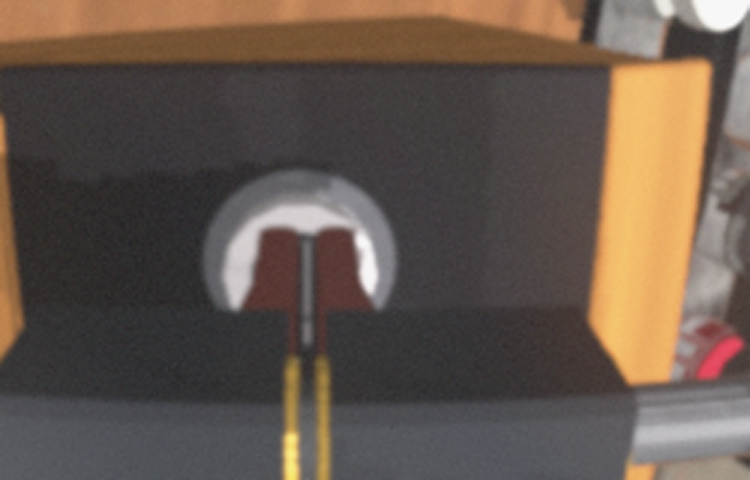

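```bash
python3 - <<'E'
from h import *
def proj(cam,p,T=None):
    c=camera_info(cam);K=c["intrinsics"]
    if cam=="wrist":
        q=np.linalg.inv(T@c["tool_from_camera"])@np.r_[p,1]; v=np.array([q[0],-q[1],-q[2]]);r=np.arccos(v[2]/np.linalg.norm(v));k=r/np.hypot(v[0],v[1])
        return K[:2,2]+K[0,0]*k*v[:2]
    q=np.linalg.inv(c["T"])@np.r_[p,1]; return K[:2,2]+K[0,0]*np.array([q[0],-q[1]])/-q[2]
T=pose(); print(T[:3,3], (T[:3,3]-PADS[0]))
for c in("wrist","scene","top"): print(c,"tcp",proj(c,T[:3,3],T),"pad",proj(c,PADS[0],T))
for r in (ray("wrist",(250,226),T),):
    print("wrist ray at z",[ (r[0]+r[1]*(z-r[0][2])/r[1][2]).round(4) for z in (.09,.08,.07,.06)])
    for cam,uv in (("top",(228.3,179.4)),("scene",(242.,173.8))): print(cam,tri([ray(cam,uv),r]))
E
```

```text
[0.58509875 0.06475358 0.07361134] [ 0.00809875  0.00155358 -0.01768866]
wrist tcp [253.33374703 216.19875797] pad [253.47189884 226.69293943]
scene tcp [243.02373884 177.73002425] pad [241.90151932 173.74267885]
top tcp [228.25184477 177.8319347 ] pad [228.39543639 179.2750718 ]
wrist ray at z [array([0.5752, 0.0632, 0.09  ]), array([0.5805, 0.0597, 0.08  ]), array([0.5858, 0.0563, 0.07  ]), array([0.5911, 0.0529, 0.06  ])]
top (array([0.57656856, 0.06313364, 0.08872685]), [np.float64(0.000800926753810617), np.float64(0.0008009267538106177)])
scene (array([0.57549053, 0.06289477, 0.09125054]), [np.float64(0.0010128258375690883), np.float64(0.0010128258375690382)])
```

```bash
python3 - <<'E'
from h import *
q=quat(frame(-N,RC@[1,0,0.]))
print(get_ft_force(),get_effort().round(2))
movel(PADS[0]+N*.05,q,v=.2); print(get_ft_force(),get_effort().round(2),get_time())
np.save("T3.npy",pose());cv2.imwrite("pics/w3.png",read_camera("wrist")[:,:,::-1]);cv2.imwrite("pics/s3.png",read_camera("scene")[:,:,::-1]);cv2.imwrite("pics/t3.png",read_camera("top")[:,:,::-1])
a=cv2.imread("pics/s3.png")[130:220,190:310];b=cv2.imread("pics/scene0.png")[130:220,190:310]
cv2.imwrite("pics/c3.png",cv2.resize(np.hstack([a,b]),None,fx=3.3,fy=3.3,interpolation=2)) 
E
```

```text
[0.45952382 0.16555193 0.46084672] [ 0.000e+00 -4.355e+01 -1.644e+01  1.700e-01 -1.460e+00  3.000e-02]
[-1.18790423  0.37159783  0.37294769] [-3.000e-02 -3.898e+01 -2.054e+01  1.600e-01 -1.490e+00  7.000e-02] 9.5667
```

View pics/w3.png

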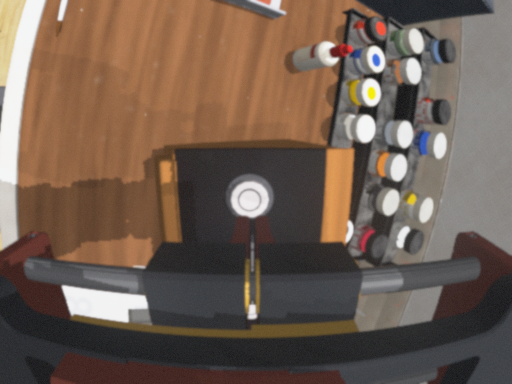

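View pics/c3.png

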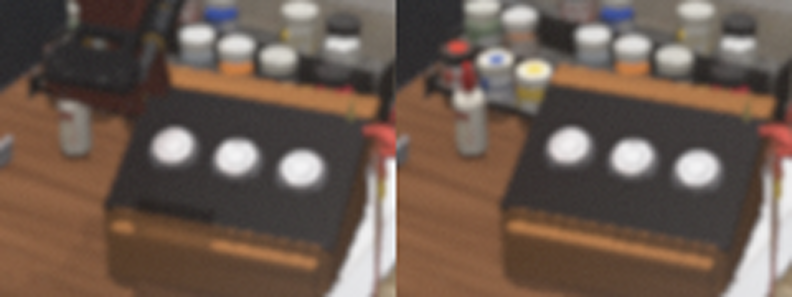

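```bash
python3 - <<'E'
from h import *
T3=np.load("T3.npy");T2=T3.copy();T2[:3,3]=[.5851,.06475,.07361];T1=T3.copy();T1[:3,3]=[.57971,.06372,.0855]
print(T3[:3,3])
g=cv2.imread("pics/w3.png").min(2);m=np.zeros_like(g);m[170:225,220:280]=g[170:225,220:280]>150
b=blobs(cv2.morphologyEx(m,cv2.MORPH_CLOSE,np.ones((5,5))),40);print(b)
c3=b[0][0]
print(tri([ray("wrist",c3,T3),ray("wrist",(250,226),T2)]))
for cam,uv in (("top",(228.3,179.4)),("scene",(242.,173.8))): print(cam,tri([ray(cam,uv),ray("wrist",c3,T3)]))
print(tri([ray("wrist",c3,T3),ray("top",(228.3,179.4)),ray("scene",(242.,173.8))]))
d=np.degrees; 
E
```

```text
[0.55666494 0.05921224 0.13695565]
[(array([249.63669391, 198.76021798]), array([ 231,  181,   38,   37, 1101], dtype=int32))]
(array([0.58801925, 0.05483589, 0.06572936]), [np.float64(8.226755937174932e-05), np.float64(8.226755937175092e-05)])
top (array([0.57500241, 0.06224298, 0.09344836]), [np.float64(0.0015530611054621656), np.float64(0.0015530611054621864)])
scene (array([0.57394573, 0.06113901, 0.09327382]), [np.float64(0.00011436549261383553), np.float64(0.00011436549261370377)])
(array([0.57541043, 0.06208991, 0.09236076]), [np.float64(0.0015240468596568841), np.float64(0.00161255744759473), np.float64(0.00015776152289434558)])
```

```bash
python3 - <<'E'
from h import *
def ell(n,roi):
    im=cv2.imread(f"pics/{n}0.png");h=cv2.cvtColor(im,cv2.COLOR_BGR2HSV).astype(int);x0,y0,x1,y1=roi
    m=np.zeros(h.shape[:2],np.uint8);m[y0:y1,x0:x1]=((h[...,0]>20)&(h[...,0]<40)&(h[...,1]>120))[y0:y1,x0:x1]
    cs,_=cv2.findContours(m,cv2.RETR_EXTERNAL,cv2.CHAIN_APPROX_NONE);c=max(cs,key=len);return cv2.fitEllipse(c)
a=ell("top",(355,225,395,262));b=ell("scene",(340,270,390,315));print(a,b)
print(tri([ray("top",a[0]),ray("scene",b[0])]))
for n in("top","scene"):
    im=cv2.imread(f"pics/{n}0.png"); 
    cv2.imwrite(f"pics/{n}z.png",cv2.resize(im[215:265,270:350] if n=="top" else im[235:285,245:345],None,fx=7,fy=7,interpolation=2))
w2=cv2.imread("pics/w2.png"); w3=cv2.resize(cv2.imread("pics/w3.png")[140:300,150:400],None,fx=3,fy=3,interpolation=2); cv2.imwrite("pics/w23.png",np.hstack([w2[100:400,150:450],w3[100:400,150:450]]))
E
```

```text
Traceback (most recent call last):
ValueError: max() iterable argument is empty
```

```bash
python3 - <<'E'
from h import *
def ell(n,roi):
    im=cv2.imread(f"pics/{n}0.png").astype(int);x0,y0,x1,y1=roi
    m=np.zeros(im.shape[:2],np.uint8);m[y0:y1,x0:x1]=((im[...,1]-im[...,0])>40)[y0:y1,x0:x1]
    cs,_=cv2.findContours(m,cv2.RETR_EXTERNAL,cv2.CHAIN_APPROX_NONE);c=max(cs,key=len);return cv2.fitEllipse(c)
a=ell("top",(355,225,395,262));b=ell("scene",(340,270,390,315));print(a,b)
print(tri([ray("top",a[0]),ray("scene",b[0])]))
w2=cv2.imread("pics/w2.png"); w3=cv2.resize(cv2.imread("pics/w3.png")[140:300,150:400],None,fx=3,fy=3,interpolation=2); cv2.imwrite("pics/w23.png",np.hstack([w2[100:400,150:450],w3[100:400,150:450]]))
E
```

```text
((373.47259521484375, 243.4869384765625), (22.52054214477539, 23.718944549560547), 133.5562744140625) ((366.1716003417969, 292.0211486816406), (23.158981323242188, 31.645055770874023), 108.8083267211914)
(array([ 0.41060358, -0.34792017,  0.00190223]), [np.float64(8.833516101581235e-05), np.float64(8.83351610156759e-05)])
```

View pics/w23.png

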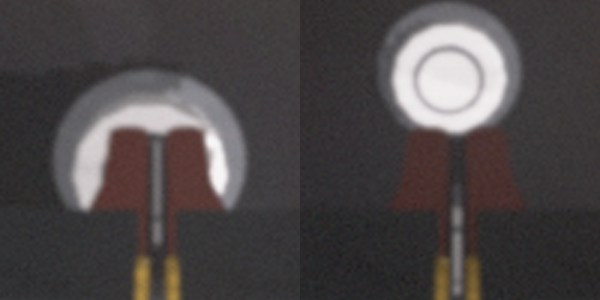

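```bash
python3 - <<'E'
from h import *
q=quat(frame(-N,RC@[1,0,0.]))
movel(PADS[0]-N*.018,q,v=.15); f0=get_ft_force()
for i in range(3): print((get_ft_force()-f0)@N,end=" "); wait(.05)
hit=movel(PADS[0]-N*.035,q,v=.015,until_force=5)
print(hit,(get_tcp_pos()-PADS[0])@N,(get_ft_force()-f0),get_tcp_pos(),get_time())
cv2.imwrite("pics/w4.png",cv2.resize(read_camera("wrist")[140:300,150:400],None,fx=3,fy=3,interpolation=2)[:,:,::-1])
cv2.imwrite("pics/s4.png",cv2.resize(read_camera("scene")[130:220,190:310],None,fx=5,fy=5,interpolation=2)[:,:,::-1])
E
```

```text
0.0 0.024483341080300522 0.8581676461139323 True -0.025801117922215223 [-0.56102857 -0.69726558  6.20284006] [0.58775703 0.06524976 0.06793795] 11.1083
```

View pics/w4.png

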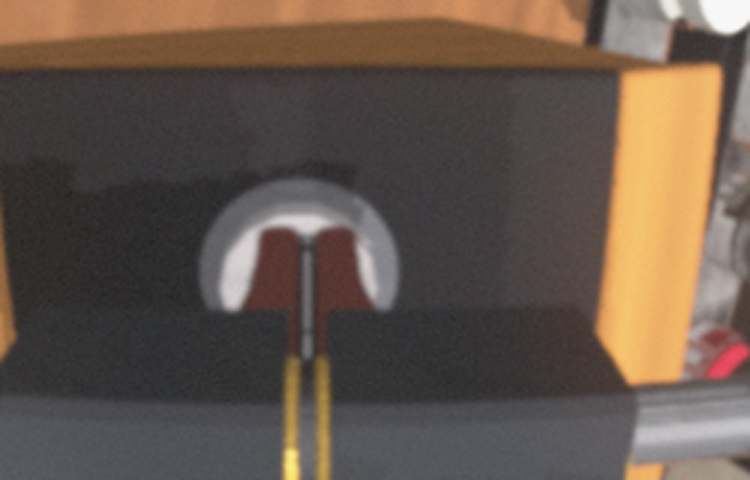

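View pics/s4.png

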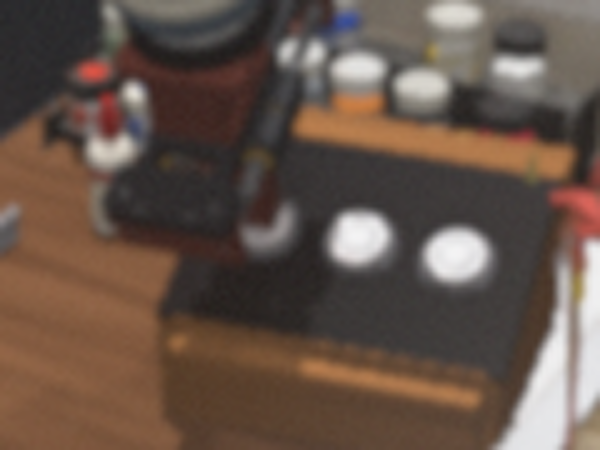

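```bash
python3 - <<'E'
from h import *
q=quat(frame(-N,RC@[1,0,0.]))
for k in range(1,5):
    movel(PADS[0]-N*(.0258+.001*k),q,v=.02)
    f=get_ft_force()@N; print(k,round((get_tcp_pos()-PADS[0])@N*1000,2),round(f,2),round(get_time(),2))
    if f>16: break
wait(.1)
T=pose();c=camera_info("wrist");K=c["intrinsics"]
for p in ([0,-.01,0],[0,.01,0],[0,-.01,-.022],[0,-.01,-.01]):
    qv=np.linalg.inv(c["tool_from_camera"])@np.r_[p,1];v=np.array([qv[0],-qv[1],-qv[2]]);r=np.arccos(v[2]/np.linalg.norm(v));print(p,K[:2,2]+K[0,0]*r/np.hypot(*v[:2])*v[:2])
cv2.imwrite("pics/s5.png",cv2.resize(read_camera("scene")[130:220,190:310],None,fx=5,fy=5,interpolation=2)[:,:,::-1])
E
```

```text
1 -25.93 20.77 11.46
[0, -0.01, 0] [253.36393493 202.34912458]
[0, 0.01, 0] [253.3037465  229.59917663]
[0, -0.01, -0.022] [253.52741228 212.97395565]
[0, -0.01, -0.01] [253.43396869 206.89248964]
```

View pics/s5.png

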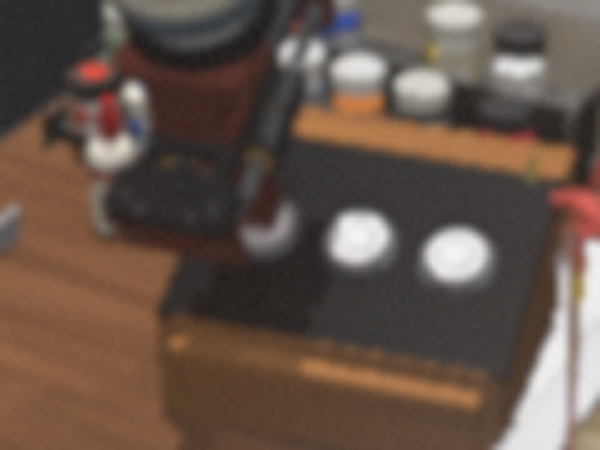

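```bash
python3 - <<'E'
from h import *
np.set_printoptions(precision=3,suppress=True)
F=get_ft_force();M=get_ft_torque();Rt=mat(get_ee_rot())
print(F,M,"tool frame F",Rt.T@F,"M",Rt.T@M,get_tcp_pos(),get_grip_width(),get_time())
cv2.imwrite("pics/t5.png",cv2.resize(read_camera("top")[100:220,180:320],None,fx=5,fy=5,interpolation=2)[:,:,::-1])
E
```

```text
[-10.252  -2.213  18.576] [-0.209  0.598  0.032] tool frame F [ -1.638   0.232 -21.268] M [-0.07  -0.627 -0.068] [0.588 0.065 0.068] 0.004354544790881989 11.6083
```

View pics/t5.png

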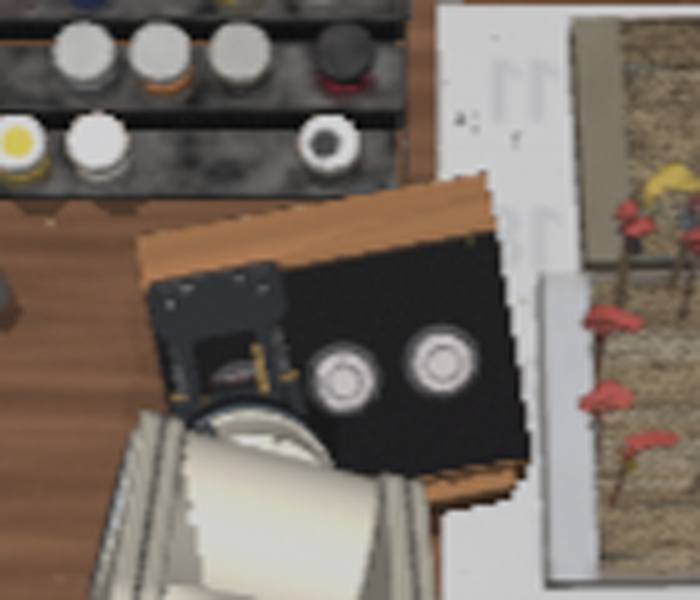

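```bash
cat > press.py <<'E'
from h import *
import sys
i=int(sys.argv[1]); 
q=quat(frame(-N,RC@[1,0,0.]))
movel(PADS[i-1]-N*.008,q,v=.2)
movel(PADS[i]-N*.008,q,v=.25); movel(PADS[i]-N*.018,q,v=.15); wait(.1);f0=get_ft_force()
hit=movel(PADS[i]-N*.036,q,v=.02,until_force=7)
f=get_ft_force()-f0
print(i,hit,(get_tcp_pos()-PADS[i])@N,f,get_time())
wait(.3)
f=get_ft_force()-f0;print(f@N,(get_tcp_pos()-PADS[i])@N)
cv2.imwrite(f"pics/p{i}.png",cv2.resize(read_camera("scene")[130:250,190:310],None,fx=4,fy=4,interpolation=2)[:,:,::-1])
E
python3 press.py 1
```

```text
1 True -0.03349716063900437 [-1.75190721 -0.05360569  6.55081618] 13.4167
7.091973623571472 -0.033346673658535164
```

View pics/p1.png

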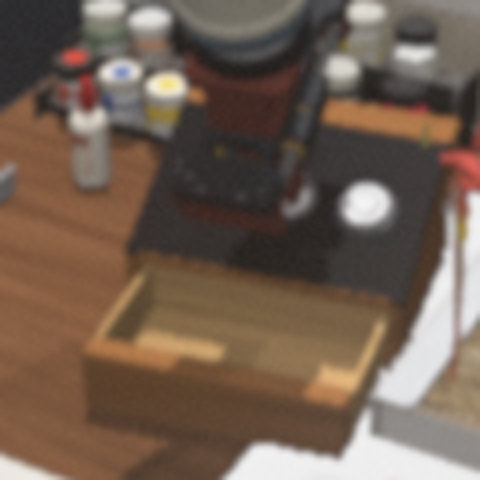

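```bash
python3 - <<'E'
from h import *
q=quat(frame(-N,RC@[1,0,0.]))
movel(PADS[1]+N*.06,q,v=.3)
Rt=tool_in_scoop(0,-1); g=S0+RS0@GRIP
p,M=tcp_for(RS0,g+[0,0,.10],Rt)
move_pose(p,quat(M)); command_gripper(.5); wait(.2)
T=pose();print(T[:3,3],get_time(),get_grip_width()); np.save("T6.npy",T)
for n in("scene","top","wrist"): cv2.imwrite(f"pics/{n}6.png",read_camera(n)[:,:,::-1])
s=cv2.imread("pics/scene6.png");cv2.imwrite("pics/s6c.png",cv2.resize(s[90:220,90:250],None,fx=4.6,fy=4.6,interpolation=2))
E
```

```text
[0.45598776 0.29390751 0.14298926] 16.4167 0.5000169101615116
```

View pics/s6c.png

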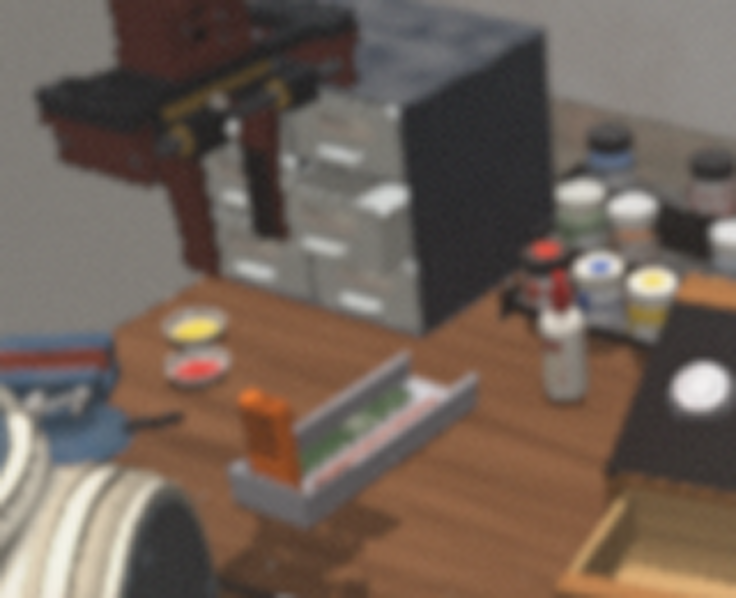

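View pics/wrist6.png

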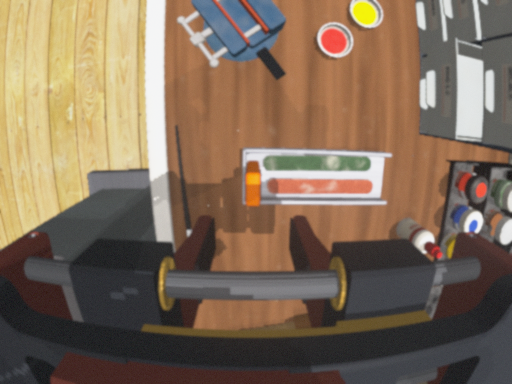

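View pics/top6.png

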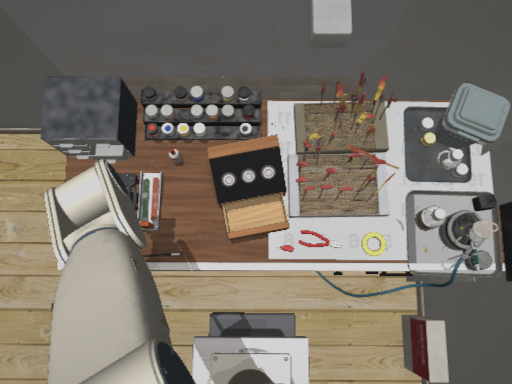

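```bash
python3 - <<'E'
from h import *
T=np.load("T6.npy");c=camera_info("scene");K=c["intrinsics"]
def pr(p):
    q=np.linalg.inv(c["T"])@np.r_[p,1]; return (K[:2,2]+K[0,0]*np.array([q[0],-q[1]])/-q[2]).round(1)
for t in (0,-.01,-.02,-.03,-.04,-.05):
    print(t,[pr((T@np.r_[sx,0,t,1])[:3]) for sx in (-.022,0,.022)])
c=camera_info("wrist");K=c["intrinsics"]
for t in (0,-.01,-.02,-.03,-.04):
    o=[]
    for sx in(-.022,.022):
        qv=np.linalg.inv(c["tool_from_camera"])@np.r_[sx,-.01,t,1];v=np.array([qv[0],-qv[1],-qv[2]]);r=np.arccos(v[2]/np.linalg.norm(v));o.append((K[:2,2]+K[0,0]*r/np.hypot(*v[:2])*v[:2]).round(1))
    print("w",t,o)
# grip in wrist
for uv in ((253,162),(253,205),(247,185)): print(onz("wrist",uv,.078,T))
for nm,uv,z in (("endL",(243,149),.026),("endR",(243,205),.026),("openL",(391,154),.02),("openR",(386,203),.02)): print(nm,onz("wrist",uv,z,T))
E
```

```text
0 [array([137.6, 159. ]), array([143.5, 155.5]), array([149.2, 152.1])]
-0.01 [array([137. , 155.6]), array([142.9, 152.1]), array([148.7, 148.8])]
-0.02 [array([136.4, 152.2]), array([142.3, 148.8]), array([148.1, 145.4])]
-0.03 [array([135.7, 148.8]), array([141.7, 145.4]), array([147.6, 142.1])]
-0.04 [array([135.1, 145.3]), array([141.1, 141.9]), array([147. , 138.6])]
-0.05 [array([134.5, 141.8]), array([140.5, 138.4]), array([146.4, 135.2])]
w 0 [array([220.7, 202.2]), array([285.3, 202.2])]
w -0.01 [array([219.1, 206.7]), array([287. , 206.7])]
w -0.02 [array([217.4, 211.7]), array([288.8, 211.7])]
w -0.03 [array([215.6, 217.3]), array([290.8, 217.2])]
w -0.04 [array([213.5, 223.4]), array([293. , 223.4])]
[0.45643722 0.32079661 0.078     ]
[0.45612849 0.28129185 0.078     ]
[0.45091723 0.30005757 0.078     ]
endL [0.4462058  0.32616009 0.026     ]
endR [0.44525645 0.26485216 0.026     ]
openL [0.61582551 0.32163017 0.02      ]
openR [0.61520562 0.26266238 0.02      ]
```

```bash
cat >> h.py <<'E'
S0=np.array([.5303,.2937,0.]); RS0=RS([-1,.013]); RT=tool_in_scoop(0,-1); PG=np.array([.074,0,.012])
def tcp_scoop(Rs,o): return o+Rs@PG, quat(Rs@RT)
E
python3 - <<'E'
from h import *
p,q=tcp_scoop(RS0,S0)
hit=movel(p,q,v=.15,until_force=8); print(hit,get_tcp_pos(),get_ft_force(),get_time())
if not hit:
    command_gripper(0.0); print(get_grip_width(),get_grip_width()*88,get_ft_force(),get_time())
    movel(p+[0,0,.06],q,v=.12); wait(.2); print(get_ft_force(),get_ft_torque(),get_grip_width(),get_time())
    np.save("T7.npy",pose())
    for n in("scene","wrist"): cv2.imwrite(f"pics/{n}7.png",read_camera(n)[:,:,::-1])
    s=cv2.imread("pics/scene7.png");cv2.imwrite("pics/s7c.png",cv2.resize(s[90:220,90:250],None,fx=4.6,fy=4.6,interpolation=2))
E
```

```text
False [0.45688201 0.2950104  0.01265998] [ 0.65010652 -0.24028618  0.20992804] 17.5917
0.15616823218969056 13.742804432692768 [ 0.04473641 -1.09982069  4.29499643] 18.1667
[-0.61720254  0.28339724 -2.21292971] [-0.09171702  0.16640951 -0.0030673 ] 0.1607199312494897 19.0167
```

View pics/s7c.png

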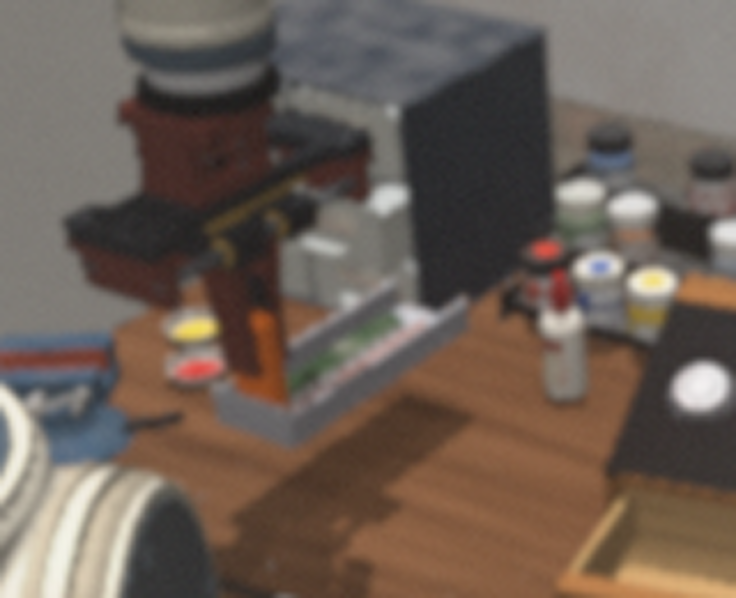

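View pics/wrist7.png

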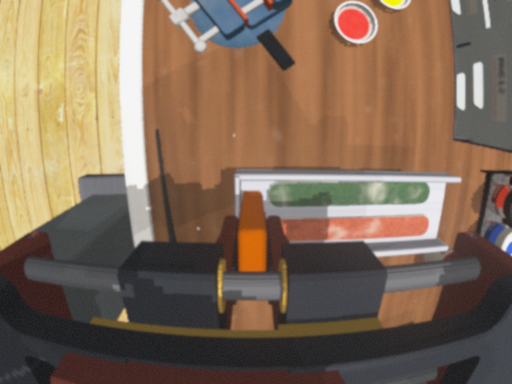

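```bash
python3 - <<'E'
from h import *
t=cv2.imread("pics/top6.png");cv2.imwrite("pics/t6c.png",cv2.resize(t[180:250,205:305],None,fx=7,fy=7,interpolation=2))
c=camera_info("top");K=c["intrinsics"]
def pr(p):
    q=np.linalg.inv(c["T"])@np.r_[p,1]; return ((K[:2,2]+K[0,0]*np.array([q[0],-q[1]])/-q[2]-[205,180])*7).round(0)
for p in ([-.173,.0865,.05],[-.173,-.0865,.05],[-.0755,.0825,.044],[-.165,.0825,.044],[-.165,-.0825,.044],[-.075,-.0955,.06],[-.075,.0955,.06]): print(p,pr(cw(p)),cw(p).round(3))
E
```

```text
[-0.173, 0.0865, 0.05] [157. 384.] [0.429 0.066 0.05 ]
[-0.173, -0.0865, 0.05] [587. 303.] [ 0.462 -0.103  0.05 ]
[-0.0755, 0.0825, 0.044] [125. 146.] [0.526 0.081 0.044]
[-0.165, 0.0825, 0.044] [164. 364.] [0.438 0.064 0.044]
[-0.165, -0.0825, 0.044] [572. 287.] [ 0.469 -0.098  0.044]
[-0.075, -0.0955, 0.06] [561.  56.] [ 0.56  -0.094  0.06 ]
[-0.075, 0.0955, 0.06] [ 90. 143.] [0.524 0.094 0.06 ]
```

View pics/t6c.png

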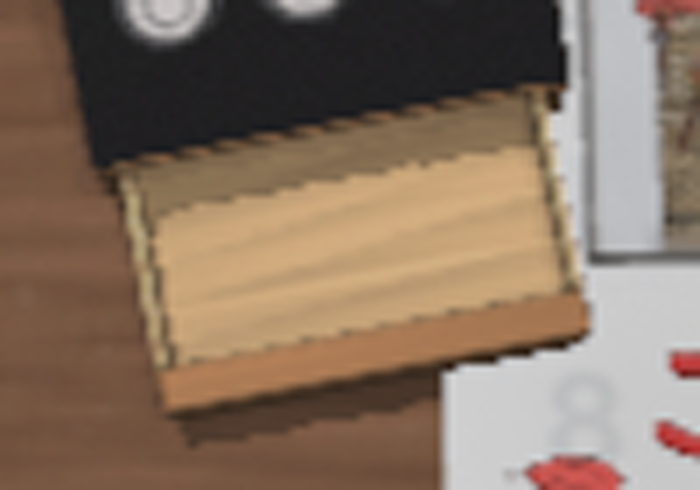

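```bash
python3 - <<'E'
from h import *
f=lambda u,v:(205+u/7,180+v/7)
P={k:onz("top",f(*uv),z) for k,uv,z in (("fl",(166,412),.05),("fr",(587,342),.05),("il",(174,367),.05),("ir",(572,296),.05),("cl",(100,168),.06),("cr",(562,85),.06))}
for k,p in P.items(): print(k,p.round(4),(RC.T@(p-C)).round(4))
for a,b in(("fl","fr"),("il","ir"),("cl","cr")): d=P[a]-P[b];print(np.degrees(np.arctan2(-d[0],d[1])),np.linalg.norm(d))
E
```

```text
fl [0.418  0.0626 0.05  ] [-0.1846  0.0849  0.05  ]
fr [ 0.4462 -0.1035  0.05  ] [-0.1883 -0.0836  0.05  ]
il [0.4358 0.0597 0.05  ] [-0.1677  0.0786  0.05  ]
ir [ 0.4645 -0.0977  0.05  ] [-0.1692 -0.0814  0.05  ]
cl [0.5137 0.0895 0.06  ] [-0.0855  0.0931  0.06  ]
cr [ 0.5477 -0.0939  0.06  ] [-0.0868 -0.0933  0.06  ]
9.649887120180148 0.16848134559131175
10.345108373599968 0.1600242895365812
10.508584764145665 0.18648959962100323
```

```bash
cat >> h.py <<'E'
YAW=np.radians(10.5); RC=R.from_euler('z',YAW).as_matrix(); C=np.array([0.6153,0.0142,0.0])+RC@[-.0122,0,0]
def cw(p): return C+RC@np.asarray(p,float)
LIP=np.array([-.085,0,.0025]); RSP=RS(RC@[0,1,0.])
def pour(T,lip):  # lip in case frame
    Rs=RSP@R.from_euler('y',-T,degrees=True).as_matrix(); o=cw(lip)-Rs@LIP
    return tcp_scoop(Rs,o)
E
python3 - <<'E'
from h import *
np.set_printoptions(precision=3,suppress=True)
for a in ((0,[-.118,.066,.14]),(0,[-.118,.066,.075]),(20,[-.118,.066,.06]),(35,[-.118,.066,.047]),(50,[-.118,.066,.047])):
    p,q=pour(*a); print(a,p,inverse_kinematics(p,q))
p0,q0=tcp_scoop(RS0,S0)
movel(p0+[0,0,.13],q0,v=.12)
p,q=pour(0,[-.118,.066,.14]); movel(p,q,v=.06); print(get_tcp_pos(),get_time(),get_ft_force())
p,q=pour(0,[-.118,.066,.075]); movel(p,q,v=.12); wait(.1);print(get_tcp_pos()-p,get_time())
for n in("scene","top"): cv2.imwrite(f"pics/{n}8.png",read_camera(n)[:,:,::-1])
s=cv2.imread("pics/scene8.png");t=cv2.imread("pics/top8.png")
cv2.imwrite("pics/s8c.png",cv2.resize(s[100:250,130:310],None,fx=4,fy=4,interpolation=2));cv2.imwrite("pics/t8c.png",cv2.resize(t[150:250,150:310],None,fx=5,fy=5,interpolation=2))
E
```

```text
(0, [-0.118, 0.066, 0.14]) [0.446 0.212 0.15 ] [ 0.419  0.29   1.949 -0.     0.903  1.806]
(0, [-0.118, 0.066, 0.075]) [0.446 0.212 0.084] [ 0.419  0.397  1.989 -0.     0.756  1.806]
(20, [-0.118, 0.066, 0.06]) [0.449 0.199 0.123] [0.153 0.344 2.014 0.472 0.852 1.214]
(35, [-0.118, 0.066, 0.047]) [0.453 0.178 0.146] [-0.054  0.39   2.001  0.704  1.039  0.877]
(50, [-0.118, 0.066, 0.047]) [0.458 0.149 0.175] [-0.234  0.478  1.952  0.819  1.283  0.672]
[0.446 0.212 0.149] 21.4 [ 0.264 -0.043 -3.235]
[0.001 0.    0.001] 22.1917
```

View pics/s8c.png

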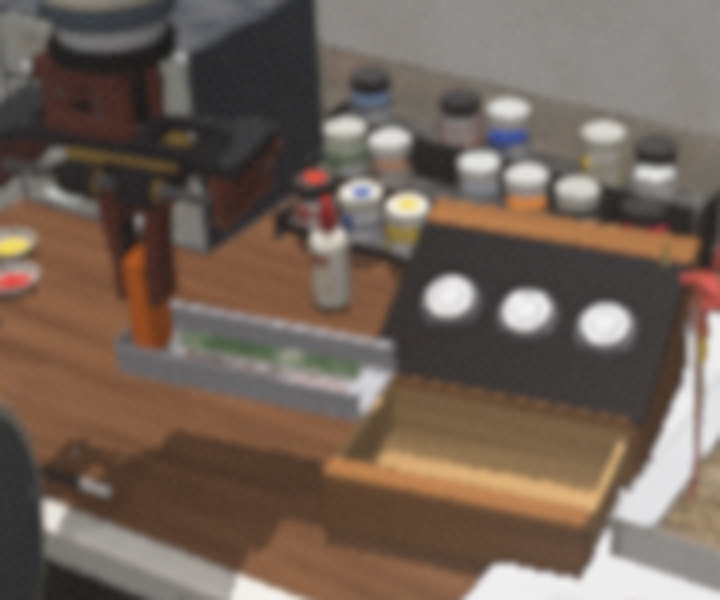

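View pics/t8c.png

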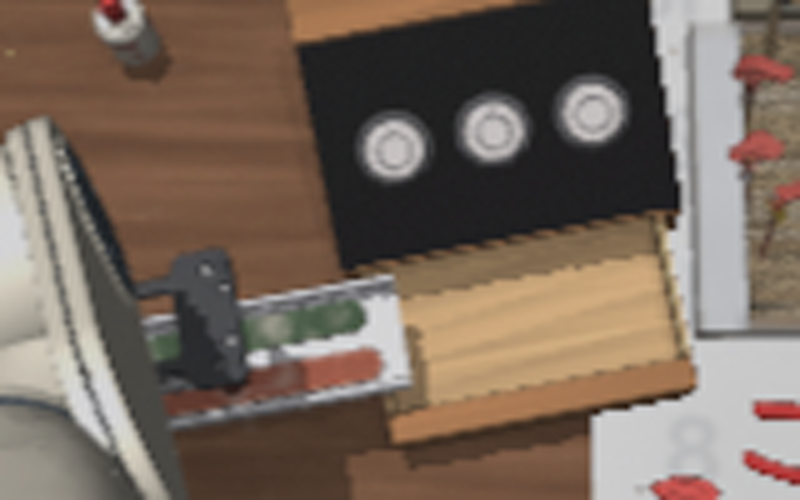

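```bash
cat > tilt.py <<'E'
from h import *
import sys
def go(T,y,z,v):
    p,q=pour(T,[-.118,y,z]); movel(p,q,v=v)
go(10,.06,.07,.06); go(20,.06,.06,.05); go(28,.06,.052,.05)
for T in (32,36,40,43): go(T,.06,.048,.03)
wait(.3); print(get_time(),get_ft_force(),get_tcp_pos())
for n in("scene","top"): cv2.imwrite(f"pics/{n}9.png",read_camera(n)[:,:,::-1])
s=cv2.imread("pics/scene9.png");t=cv2.imread("pics/top9.png")
cv2.imwrite("pics/s9c.png",cv2.resize(s[60:250,130:320],None,fx=3.1,fy=3.1,interpolation=2));cv2.imwrite("pics/t9c.png",cv2.resize(t[150:250,150:310],None,fx=5,fy=5,interpolation=2))
E
python3 tilt.py
```

```text
26.0083 [-0.19232245 -0.46328259 -2.93607619] [0.45626164 0.15760614 0.16343341]
```

View pics/s9c.png

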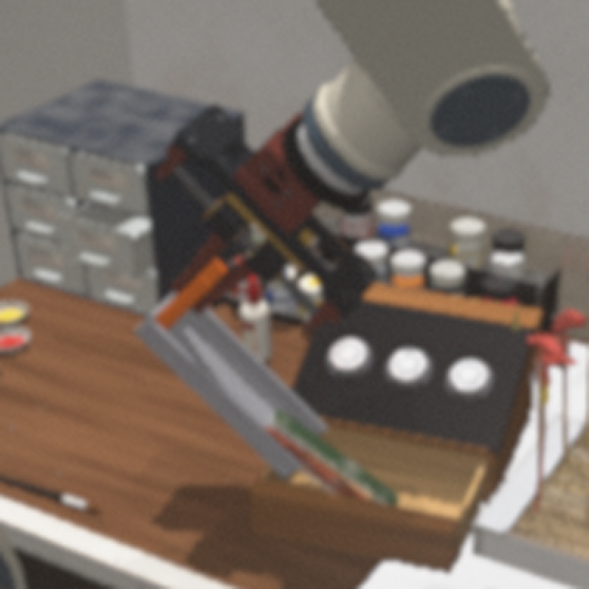

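View pics/t9c.png

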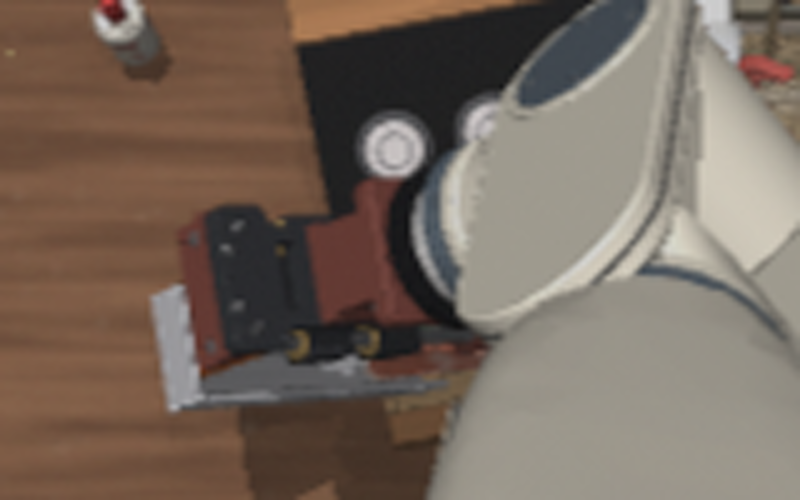

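```bash
cat > look.py <<'E'
from h import *
import sys
def look(k,r=(60,250,130,320)):
    s=read_camera("scene"); cv2.imwrite(f"pics/s{k}.png",cv2.resize(s[r[0]:r[1],r[2]:r[3]],None,fx=3.1,fy=3.1,interpolation=2)[:,:,::-1])
E
python3 - <<'E'
from look import *
def go(T,y,z,v):
    p,q=pour(T,[-.118,y,z]); movel(p,q,v=v)
go(48,.06,.05,.04); wait(.3); look("10a"); print(get_time(),get_ft_force())
E
```

```text
26.9917 [-0.09808585  0.30270047 -1.93905396]
```

View pics/s10a.png

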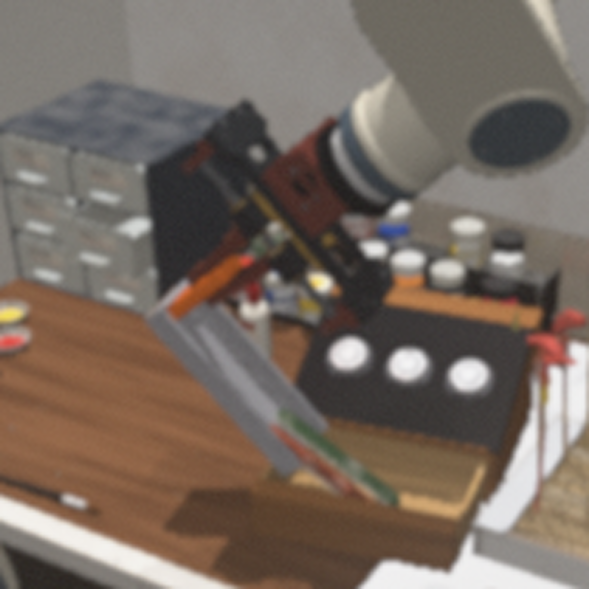

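```bash
python3 - <<'E'
from h import *
for uv in ((390,500),(345,492),(285,415),(275,428)):
    p=(130+uv[0]/3.1,60+uv[1]/3.1)
    for z in ((.009,) if uv[1]>450 else (.09,.1)): print(uv,z,(RC.T@(onz("scene",p,z)-C)).round(3))
for y in (.06,.04,.02,.0):
    p,q=pour(48,[-.118,y,.05]); j=inverse_kinematics(p,q); M=mat(q); print(y,j.round(2) if j is not None else j,"flange approx",(p-M[:,2]*.25).round(3))
E
```

```text
(390, 500) 0.009 [-0.104 -0.015  0.009]
(345, 492) 0.009 [-0.106  0.025  0.009]
(285, 415) 0.09 [-0.123  0.07   0.09 ]
(285, 415) 0.1 [-0.137  0.064  0.1  ]
(275, 428) 0.09 [-0.143  0.07   0.09 ]
(275, 428) 0.1 [-0.156  0.064  0.1  ]
0.06 [-0.22  0.46  1.95  0.8   1.26  0.7 ] flange approx [ 0.492 -0.036  0.342]
0.04 [-0.26  0.47  1.94  0.78  1.28  0.68] flange approx [ 0.496 -0.055  0.342]
0.02 [-0.29  0.48  1.92  0.75  1.31  0.67] flange approx [ 0.499 -0.075  0.342]
0.0 [-0.33  0.49  1.9   0.73  1.33  0.66] flange approx [ 0.503 -0.095  0.342]
```

```bash
python3 - <<'E'
from look import *
def go(T,y,z,v):
    p,q=pour(T,[-.118,y,z]); movel(p,q,v=v)
for T,y in ((48,-.01),(33,-.01),(33,-.02),(42,.03),(36,.01)):
    p,q=pour(T,[-.118,y,.048]); M=mat(q); print(T,y,"flange",(p-M[:,2]*.25).round(3),inverse_kinematics(p,q) is not None)
go(40,.05,.048,.06); go(34,.04,.046,.06); go(33,.015,.046,.06); go(33,-.005,.046,.06)
wait(.2);look("11"); print(get_time(),get_ft_force())
E
```

```text
48 -0.01 flange [ 0.505 -0.104  0.34 ] True
33 -0.01 flange [ 0.491 -0.027  0.352] True
33 -0.02 flange [ 0.492 -0.037  0.352] True
42 0.03 flange [ 0.492 -0.035  0.347] True
36 0.01 flange [ 0.49  -0.023  0.351] True
29.1083 [-0.33521139  0.58132804 -2.16434865]
```

View pics/s11.png

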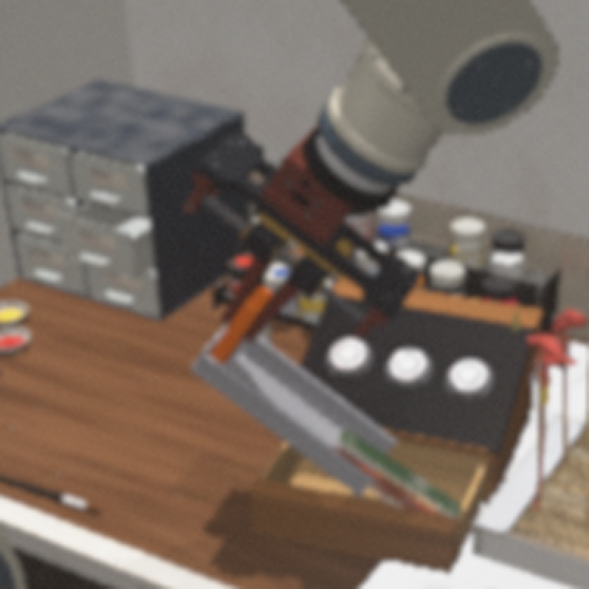

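```bash
python3 - <<'E'
from look import *
def go(T,y,z,v):
    p,q=pour(T,[-.118,y,z]); movel(p,q,v=v)
go(42,.012,.05,.08); go(44,.035,.056,.15); wait(.15); look("12"); print(get_time(),get_ft_force())
E
```

```text
30.0333 [-0.22986785  0.17043799 -2.88788777]
```

View pics/s12.png

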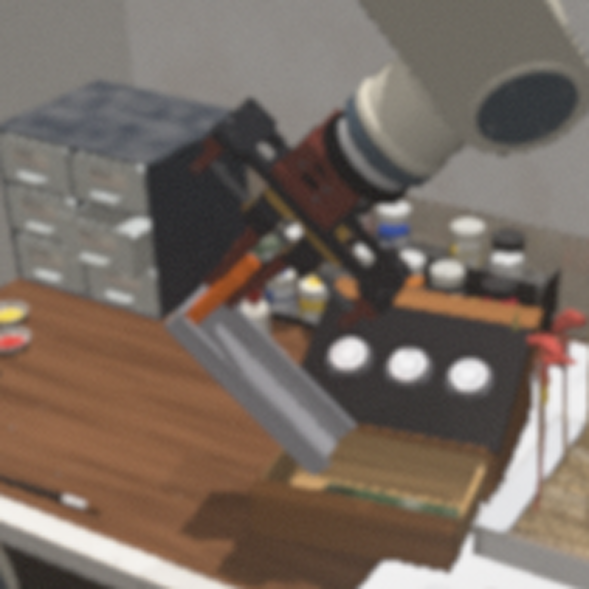

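```bash
python3 - <<'E'
from look import *
def go(T,y,z,v):
    p,q=pour(T,[-.118,y,z]); movel(p,q,v=v)
go(40,.06,.10,.2); go(20,.066,.13,.15); go(0,.066,.14,.12)
p0,q0=tcp_scoop(RS0,S0)
movel(p0+[0,0,.13],q0,v=.07); movel(p0+[0,0,.02],q0,v=.15)
hit=movel(p0+[0,0,-.001],q0,v=.03,until_force=5); print(hit,get_tcp_pos()-p0,get_ft_force(),get_time())
look("13",(100,250,90,280)); cv2.imwrite("pics/t13.png",cv2.resize(read_camera("top")[150:250,110:310],None,fx=4,fy=4,interpolation=2)[:,:,::-1])
E
```

```text
True [-0.00025841 -0.00018468  0.00019678] [-2.81885715e-04 -6.08343243e-01  3.82892425e+00] 34.5917
```

View pics/s13.png

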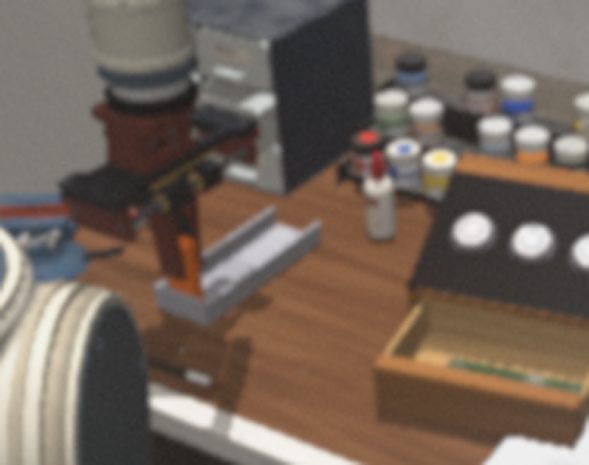

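View pics/t13.png

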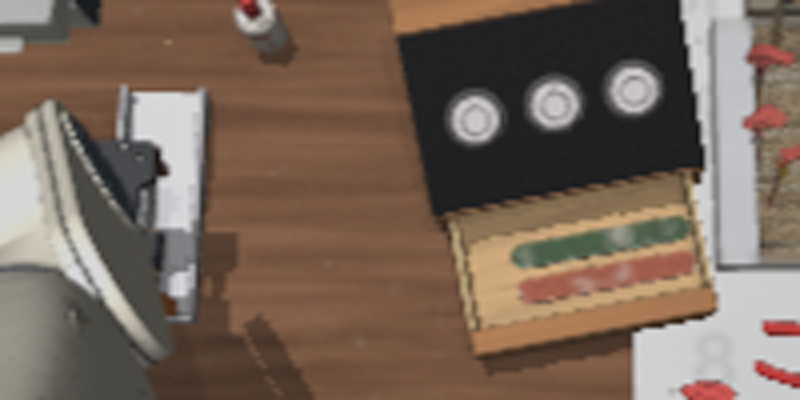

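```bash
cat >> h.py <<'E'
def push(x,tipz=.028,a=20,s=1,y=.03,off=.028):
    a=np.radians(a); z=RC@[np.sin(a),0,-np.cos(a)]; M=frame(z,s*(RC@[0,1,0.]))
    # x: case x of the finger's forward bottom edge
    tip=cw([x,y,tipz])-M[:,1]*0.010*np.sign(M[:,1]@(RC@[1,0,0.])) 
    return tip+z*off, quat(M)
E
python3 - <<'E'
from look import *
np.set_printoptions(precision=2,suppress=True)
for s in (1,-1):
  for a in (0,20,30):
    print(s,a,[inverse_kinematics(*push(x,a=a,s=s,tipz=h)) for x,h in ((-.225,.1),(-.225,.028),(-.173,.028),(-.08,.028))])
p0,q0=tcp_scoop(RS0,S0)
command_gripper(.45); wait(.1); movel(p0+[0,0,.12],q0,v=.25); print(get_time(),get_ft_force())
look("14",(100,250,90,280))
E
```

```text
1 0 [array([-0.04,  0.27,  2.26, -0.  ,  0.61, -1.79]), array([-0.04,  0.46,  2.28, -0.  ,  0.4 , -1.79]), array([-0.01,  0.49,  2.18, -0.  ,  0.47, -1.76]), array([ 0.03,  0.57,  1.98, -0.  ,  0.59, -1.73])]
1 20 [None, array([-0.12,  0.49,  2.5 ,  2.61,  0.21,  1.8 ]), array([-0.07,  0.49,  2.4 ,  2.35,  0.12,  2.11]), None]
1 30 [array([-0.19,  0.28,  2.58,  2.41,  0.28,  1.95]), None, array([-0.12,  0.58,  2.49,  2.79,  0.46,  1.62]), array([-0.04,  0.58,  2.31,  2.73,  0.28,  1.78])]
-1 0 [array([-0.04,  0.27,  2.26, -0.  ,  0.61,  1.35]), array([-0.04,  0.46,  2.28, -0.  ,  0.4 ,  1.35]), array([-0.01,  0.49,  2.18, -0.  ,  0.47,  1.38]), array([ 0.03,  0.57,  1.98, -0.  ,  0.59,  1.41])]
-1 20 [array([-0.12,  0.22,  2.47,  0.75,  0.15,  0.54]), array([-0.12,  0.49,  2.5 ,  2.61,  0.21, -1.34]), array([-0.07,  0.49,  2.4 ,  2.35,  0.12, -1.03]), None]
-1 30 [array([-0.19,  0.28,  2.58,  2.41,  0.28, -1.19]), None, array([-0.12,  0.58,  2.49,  2.79,  0.46, -1.52]), array([-0.04,  0.58,  2.31,  2.73,  0.28, -1.37])]
36.025 [-0.86 -0.16 -0.39]
```

View pics/s14.png

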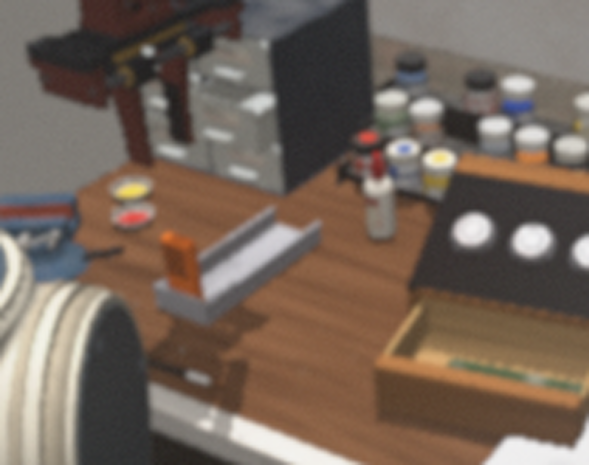

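```bash
python3 - <<'E'
from look import *
command_gripper(0.0)
k=dict(a=0,s=-1,tipz=.030)
p,q=push(-.225,**{**k,"tipz":.13}); move_pose(p,q); print(get_time(),get_tcp_pos())
p,q=push(-.215,**k); movel(p,q,v=.2,until_force=8); wait(.1); f0=get_ft_force(); print(get_tcp_pos(),f0,get_time())
look("15",(130,270,150,320))
ax=RC@[1,0,0.]
hit=movel(push(-.165,**k)[0],q,v=.06,until_force=14); print(hit,(get_ft_force()-f0)@ax,(RC.T@(get_tcp_pos()-C)).round(4),get_time())
E
```

```text
38.0 [ 0.36783432 -0.00106029  0.10232641]
[0.3774679  0.00069689 0.0028641 ] [0.73606483 0.05612145 0.3758755 ] 38.75
False -3.7946811303805434 [-0.1758  0.0301  0.0018] 39.7833
```

View pics/s15.png

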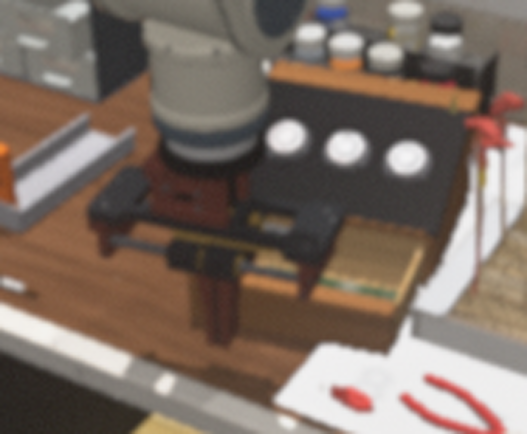

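Contact is being made (-3.8 N), so I continue home.

```bash
python3 - <<'E'
from look import *
k=dict(a=0,s=-1,tipz=.030); ax=RC@[1,0,0.]
_,q=push(-.1,**k)
hit=movel(push(-.10,**k)[0],q,v=.07,until_force=14); print(hit,get_ft_force()@ax,(RC.T@(get_tcp_pos()-C)).round(4),get_time())
if not hit:
    hit=movel(push(-.07,**k)[0],q,v=.03,until_force=12); print(hit,get_ft_force()@ax,(RC.T@(get_tcp_pos()-C)).round(4),get_time())
wait(.2); print(get_ft_force()@ax); look("16",(130,270,150,320))
E
```

```text
False -4.749724023026733 [-0.1111  0.0305  0.0018] 40.8583
True -5.496949000712457 [-0.1069  0.0308  0.0012] 41.3417
-4.530838782889601
```

View pics/s16.png

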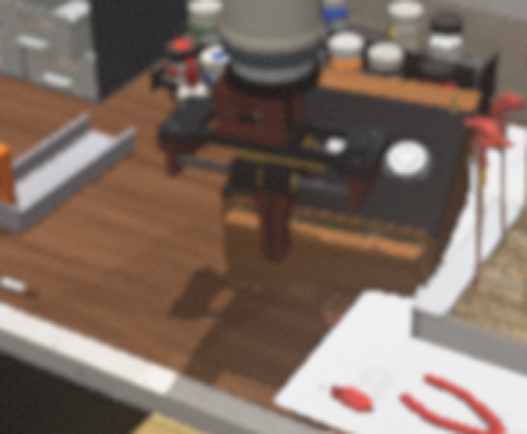

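```bash
python3 - <<'E'
from look import *
print(RC.T@get_ft_force(),RC.T@get_ft_torque(),get_time())
cv2.imwrite("pics/t16.png",cv2.resize(read_camera("top")[130:250,190:310],None,fx=5,fy=5,interpolation=2)[:,:,::-1])
cv2.imwrite("pics/w16.png",read_camera("wrist")[:,:,::-1])
E
```

```text
[-5.47112227 -0.9317587   4.48626481] [-0.05468288  0.97399544  0.01056401] 41.5917
```

View pics/t16.png

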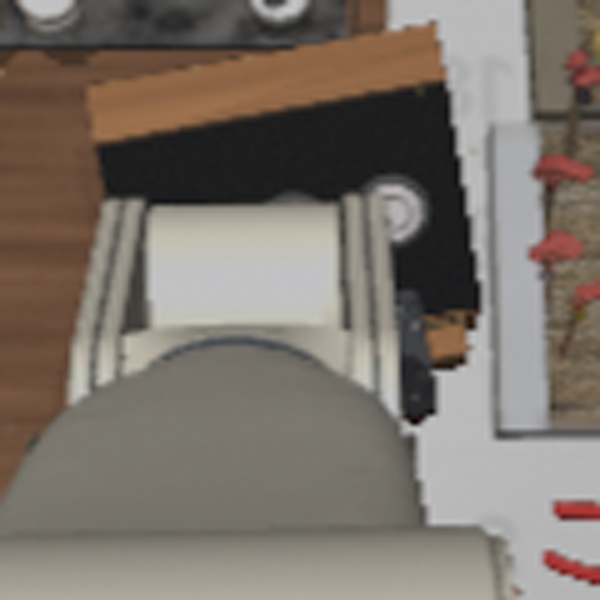

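View pics/w16.png

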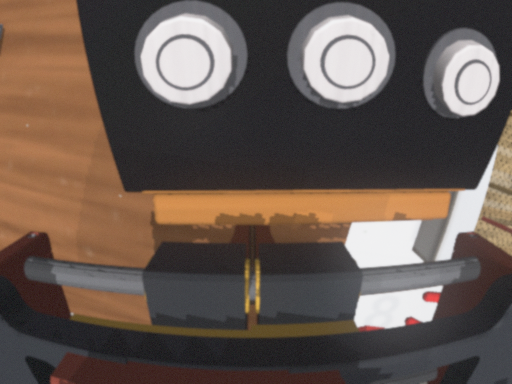

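```bash
python3 - <<'E'
from look import *
np.set_printoptions(precision=2,suppress=True)
for s in (-1,1):
 for a in (6,8,10,12):
  print(s,a,[inverse_kinematics(*push(x,a=a,s=s,tipz=.038)) for x in (-.14,-.11,-.09,-.075)])
E
```

```text
-1 6 [array([-0.01,  0.48,  2.18,  0.05,  0.39,  1.33]), array([0.  , 0.5 , 2.11, 0.05, 0.43, 1.35]), array([0.01, 0.52, 2.07, 0.04, 0.45, 1.36]), array([0.02, 0.53, 2.04, 0.04, 0.47, 1.37])]
-1 8 [array([-0.01,  0.47,  2.2 ,  0.08,  0.34,  1.3 ]), array([-0.  ,  0.5 ,  2.14,  0.07,  0.37,  1.32]), array([0.01, 0.51, 2.09, 0.06, 0.4 , 1.34]), array([0.01, 0.52, 2.06, 0.06, 0.42, 1.35])]
-1 10 [array([-0.02,  0.47,  2.22,  0.13,  0.28,  1.25]), array([-0.01,  0.49,  2.16,  0.1 ,  0.32,  1.29]), array([0.  , 0.51, 2.12, 0.09, 0.35, 1.31]), array([0.01, 0.52, 2.09, 0.08, 0.37, 1.32])]
-1 12 [array([-0.02,  0.47,  2.24,  0.19,  0.23,  1.18]), array([-0.01,  0.49,  2.18,  0.15,  0.27,  1.24]), array([-0.  ,  0.5 ,  2.14,  0.13,  0.29,  1.26]), array([0.  , 0.52, 2.11, 0.12, 0.31, 1.28])]
1 6 [array([-0.01,  0.48,  2.18,  0.05,  0.39, -1.81]), array([ 0.  ,  0.5 ,  2.11,  0.05,  0.43, -1.79]), array([ 0.01,  0.52,  2.07,  0.04,  0.45, -1.78]), array([ 0.02,  0.53,  2.04,  0.04,  0.47, -1.77])]
1 8 [array([-0.01,  0.47,  2.2 ,  0.08,  0.34, -1.84]), array([-0.  ,  0.5 ,  2.14,  0.07,  0.37, -1.82]), array([ 0.01,  0.51,  2.09,  0.06,  0.4 , -1.8 ]), array([ 0.01,  0.52,  2.06,  0.06,  0.42, -1.79])]
1 10 [array([-0.02,  0.47,  2.22,  0.13,  0.28, -1.89]), array([-0.01,  0.49,  2.16,  0.1 ,  0.32, -1.85]), array([ 0.  ,  0.51,  2.12,  0.09,  0.35, -1.83]), array([ 0.01,  0.52,  2.09,  0.08,  0.37, -1.82])]
1 12 [array([-0.02,  0.47,  2.24,  0.19,  0.23, -1.96]), array([-0.01,  0.49,  2.18,  0.15,  0.27, -1.91]), array([-0.  ,  0.5 ,  2.14,  0.13,  0.29, -1.88]), array([ 0.  ,  0.52,  2.11,  0.12,  0.31, -1.86])]
```

```bash
python3 - <<'E'
from look import *
np.set_printoptions(precision=2,suppress=True)
k0=dict(a=0,s=-1,tipz=.030);k=dict(a=10,s=-1,tipz=.038)
p,q=push(-.13,**k0); movel(p,q,v=.06); print(RC.T@get_ft_force())
p,q=push(-.13,**k); movel(p,q,v=.04); print(RC.T@get_ft_force(),get_time())
for x in (-.1,-.095,-.09,-.086,-.083,-.08,-.077):
    hit=movel(push(x,**k)[0],q,v=.05,until_force=9); F=RC.T@get_ft_force(); print(x,hit,F,(RC.T@(get_tcp_pos()-C)*1000),round(get_time(),2))
    if hit or abs(F[0])>14 or F[2]>8: break
look("17",(130,270,150,320))
E
```

```text
[-6.19  0.11 -4.16]
[-4.17  1.99 -0.42] 42.7417
-0.1 False [-4.32  3.76  1.31] [-105.34   30.32    8.69] 43.49
-0.095 False [-6.96  3.55  2.94] [-101.29   30.43    8.51] 43.74
-0.09 False [-5.86  2.04 -1.6 ] [-96.25  30.44   8.37] 43.99
-0.086 False [-6.12  1.69 -2.12] [-91.78  30.3    8.44] 44.24
-0.083 False [-10.25   0.45   4.31] [-90.53  30.43   8.24] 44.49
-0.08 False [-18.99  -0.9   10.85] [-90.51  30.77   7.69] 44.74
```

View pics/s17.png

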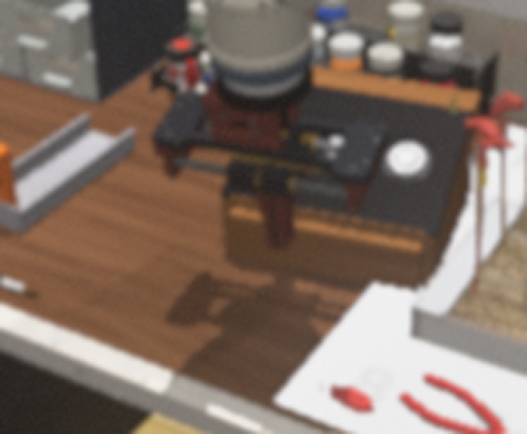

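```bash
python3 - <<'E'
from look import *
np.set_printoptions(precision=2,suppress=True)
k=dict(a=10,s=-1,tipz=.038)
wait(.1);p,q=push(-.105,**k); movel(p,q,v=.05); print(RC.T@get_ft_force(),get_time())
p,q=push(-.15,**k); movel(p,q,v=.15); print(RC.T@get_ft_force(),get_time())
p,q=push(-.22,**k); movel(p,q,v=.2);wait(.2); print(RC.T@get_ft_force(),get_time())
look("18",(130,270,150,320)); s=read_camera("top"); cv2.imwrite("pics/t18.png",cv2.resize(s[130:250,110:310],None,fx=4,fy=4,interpolation=2)[:,:,::-1])
E
```

```text
[-0.09  0.28 -0.21] 45.5417
[ 0.39 -0.8   0.02] 45.9917
[ 0.43 -0.25 -0.26] 46.6917
```

View pics/s18.png

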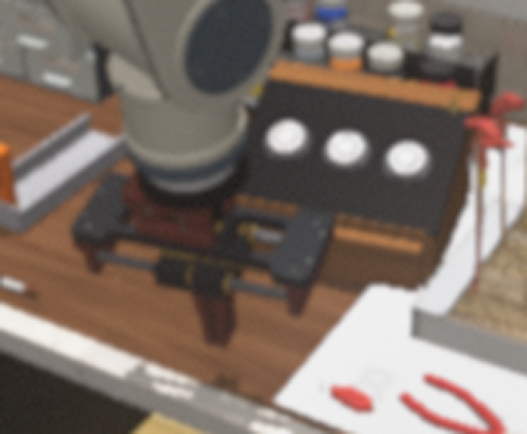

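View pics/t18.png

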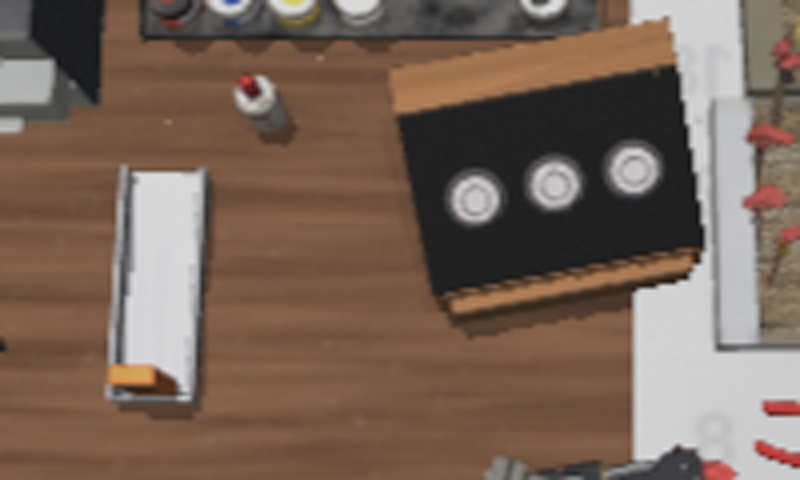

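```bash
python3 - <<'E'
from look import *
p=get_tcp_pos(); movel(p+[-.0,0.0,.12],v=.2); wait(.3)
t=read_camera("top")[:,:,::-1]; cv2.imwrite("pics/t19.png",t); t0=cv2.imread("pics/top0.png")
cv2.imwrite("pics/cmp.png",cv2.resize(np.vstack([t0[130:265,130:400],t[130:265,130:400]]),None,fx=2.2,fy=2.2,interpolation=2)); print(get_time())
E
```

```text
47.8917
```

View pics/cmp.png

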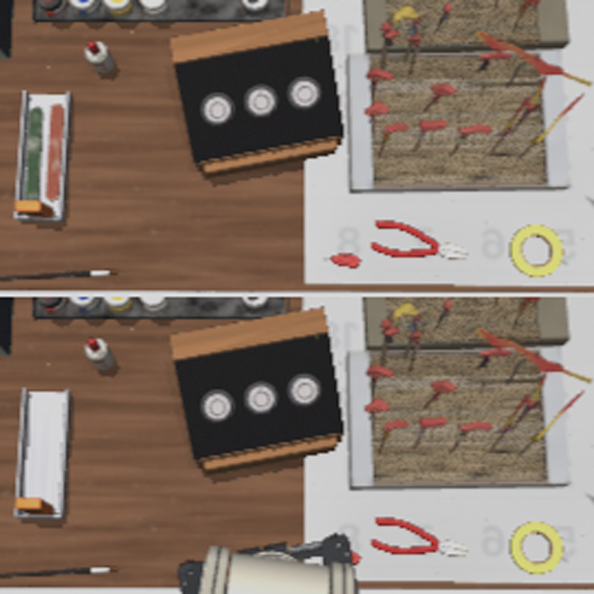

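Before and after match: the drawer is shut, the scoop is back in place and empty, and the glue, cutters and tape have not moved. The red part is only partly hidden by the raised gripper, and it was in place in the previous scene view. Handing in.

```bash
python3 - <<'E'
from look import *
look("20",(130,270,150,320)); job_done(); print(get_time())
E
```

```text
the job is handed in; nothing more can be done
the job is handed in; nothing more can be done
```

View pics/s20.png

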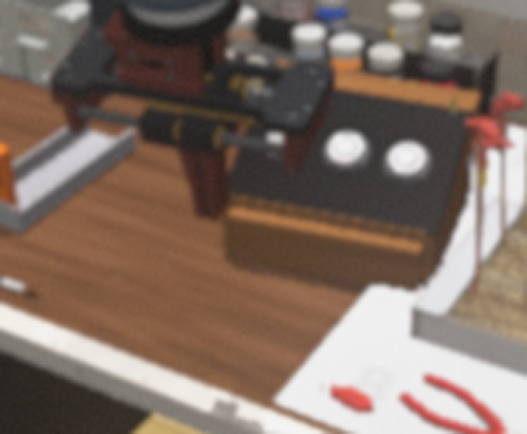

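I handed the job in at about 48 s, and the last pictures show every step done; no verdict was reported.

**What I did:**
- The left pad was solid and the middle pad was the latch; pressing it sprang the drawer out.
- I lifted the scoop by its orange grip and tipped both sticks into the drawer from the left. They stuck half out at first, so I pushed them on with the scoop until both lay flat on the drawer floor.
- I set the scoop back upright in its old place and pushed the drawer home until it stopped hard.

**Last checks:**
- **Drawer:** it stayed shut after the gripper backed off.
- **Scoop:** it is empty and upright.
- **Bystanders:** the glue, cutters, tape and red part look unmoved. I judged this by eye from before-and-after pictures, with the red part partly hidden from above but clear in the scene view.

**What disagreed:**
- **Fingertips:** on the pad and in the camera views they were about 26–30 mm short of the reported TCP, so I corrected for that by touch.
- **Case position:** my first estimate was about 12 mm off along its depth, and I re-measured it from the open drawer.
- **First push on the drawer:** it stopped early with an upward force, probably the gripper body lightly touching the deck (about 12 N change). I repeated the push higher and tilted back, reaching about 20 N at the stop.

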